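# Unclip the centring telescope and press it into its foam cutout

### The job

Pack the microscope's centring telescope: pull it forward out of the two spring clips on the leaning rack, straight out of their mouths, and press it fully home, gently but firmly, into the foam cutout of its shape in the open case, with its black head in the wide pocket. Do not drop or throw it, and leave the other things on the table where they are.

Things in the scene. Friction and masses are not known exactly. Their poses are not given: they have to be found in the camera images.
- telescope_mid (a point): The centring telescope: round aluminium tube, 22 mm diameter, 123 mm long, 0.13 kg, with a wider black ribbed head at one end and a steel collar at the other. This point is on its axis amid the bare tube: grip here. x runs along the tube to the head: bare tube from x = -46 to +41 mm. It starts held in the two clips, leaning.
- telescope_head (a point): Point on the telescope's axis at the middle of its black head (30 mm diameter, 26 mm long), 54 mm along x from telescope_mid. Same axes.
- telescope: The same telescope; origin and axes as telescope_mid. The steel collar (28 mm diameter) lies at x = -46 to -56 mm. Head and collar stop it from sliding endways out of the clips.
- clip_rack: Fixed rack: a white board, 84 mm wide and 150 mm long, leaning back 30 degrees, with two sprung steel C-clips one above the other. Origin on the table under clip_home; x level away from the clips' mouths, z up.
- clip_home (a point): Where telescope_mid lies while clipped, 125 mm above the table. x runs up the slope along the clipped telescope (head uppermost), y is level, z points straight out of the clips' mouths: up and to the robot's side, 30 degrees from vertical. The board's face lies 42 mm behind the axis.
- clip_upper (a point): Middle of the upper clip, 34 mm along x from clip_home (axes the same); the lower one lies at -34 mm. Each is 12 mm wide, so 56 mm of tube is free between them. Jaws reach 17 mm to each side of the axis and 14 mm out in front. They yield to a pull straight out along z of about 9 to 19 N in all; the tube is free after 20 mm.
- case: Fixed black case without lid, 170 x 190 mm, 53 mm high, with a grey foam insert, its top 50 mm above the table. Origin on the table under its centre. Apart from the telescope's cutout the foam has an empty narrow straight slot (16 mm wide, too narrow) and a pocket with a counting-chamber case in it.
- seat (a point): Where telescope_mid lies when pressed home, 40 mm above the table (tube's top 1 mm above the foam). x runs level along the cutout to the wide head pocket, z up. The cutout is 25 mm wide for the tube. Finger recesses cross the tube at x = -21 to +21 mm, out to 38 mm each side of the axis, 34 mm deep below this point.
- seat_head (a point): Where telescope_head lies when the telescope is home; 54 mm along x from seat. The head's pocket is 33 mm wide and runs from x = +38 to +71 mm from seat; the collar's, 31 mm wide, from -60 to -43 mm.
- nibs (a point): Point on the cutout's mid-line, 7.5 mm above seat, level with four sprung foam nibs (pairs about 30 mm either side along x) that narrow it to 18 mm. They hold the tube about 14 mm too high until it is pushed down past them with about 6 to 11 N; then it snaps to the bottom.
- usb_stick: Bystander, to be left alone: small red memory stick 18x55x8 mm; origin at the centre of its underside.
- microtube: Bystander, to be left alone: small closed tube 13x42x13 mm, lying; origin at the centre of its underside.
- mouse: Bystander, to be left alone: black computer mouse 108x60x38 mm; origin at the centre of its underside.
- eyepiece_cap: Bystander, to be left alone: round dust cap, 39 mm wide, 11 mm high; origin at the centre of its underside.
- tally_counter: Bystander, to be left alone: hand tally counter 54x69x24 mm; origin at the centre of its underside.

How it is judged (in metres and radians):
On the way:
1. The telescope, in the gripper, has come straight out of the mouths of both clips (z of telescope_mid in the frame of clip_home above 0.024 m and z of telescope_head in the frame of clip_home above 0.015 m and x of telescope_mid in the frame of clip_home between -0.04 and 0.04 m and y of telescope_mid in the frame of clip_home between -0.03 and 0.03 m and contact force between the fingers and telescope above 1 N), for 0.05 s.
At the end, for the whole second after the job is handed in: The telescope lies at rest, pressed down past the nibs into its cutout: its middle within 6 mm along, 4 mm across and 3 mm in height of the seat, its head within 8 mm of the place of the head (x of telescope_mid in the frame of seat between -0.006 and 0.006 m and y of telescope_mid in the frame of seat between -0.004 and 0.004 m and z of telescope_mid in the frame of seat between -0.003 and 0.003 m and distance between telescope_head and seat_head below 0.008 m and linear speed of telescope below 0.02 m/s); the robot touches nothing.
It fails at once if The telescope is dropped or thrown (moves faster than 0.5 m/s while no finger touches it, before it has reached the nibs of its cutout) (contact force between the fingers and telescope below 0.05 N and linear speed of telescope above 0.5 m/s and distance between telescope_mid and seat above 0.018 m).
It fails at once if The telescope is forced into the case with more than 60 N (contact force between telescope and case above 60 N).
It fails at once if A bystander is moved more than 25 mm (distance of any of usb_stick, microtube, mouse, eyepiece_cap, tally_counter from where it was at the start of the episode above 0.025 m).
It also fails if it takes over 51 s, if anything falls off the work surface, if the arm or the gripper's body presses on something with over 40 N, if the wrist force passes 120 N, or if a joint passes its speed limit or range.

### The arm

A 6-joint arm with a two-finger parallel gripper is mounted at the origin on a cart in front of the work surface, level with it; the furniture and walls round the work are solid. World frame = base frame: x ahead of the robot, y to its left, z up, the work surface at z = 0. Lengths are in mm, angles in rad, forces in N, time in s.
With the tool pointing down it reaches from about 350 to 975 mm from the base axis. Payload 7.1 kg.
Tool frame: the origin (TCP) lies at the very end of the fingers, on their centre line; the grasp point (between the pads) lies 19 mm behind it; z points along the fingers, y is the direction in which the jaws open and shut (so a half turn about z gives the same grasp; the last joint's range is limited). The gripper opens to 88 mm and grips with 3 to 60 N. Pads are 20 mm wide; open, the fingers measure 115 mm over their backs; the gripper's body (75 mm by 178 mm) begins 61 mm behind the grasp point.
Start: joints at [-1.129, 0.423, 1.63, -0, 1.089, -0.019], TCP at [277.929, -559.785, 185.075] pointing down, gripper open.
Joint ranges: [-3, 3], [-0.9, 2.11], [0.09, 2.58], [-1.31, 4.45], [0.11, 2.69], [-2.54, 2.54]. Speed limits (rad/s): [2.39, 2.39, 3.01, 3.14, 3.14, 3.14].

### API

Orientations are given as a rotation vector (axis times angle).
In Python, from workcell import monitor, vision, order, find_in, regions_of, place_of gives the robot as it stands. The module is installed in compiled form; this text tells all that it offers.
- The arm moves only by the tool carry_out, never from a script. Its argument "targets" is a list of rows, each a list of 3 entries, a list of its own where there are three numbers: the turn, a rotation vector about the world's x, y, z in degrees, then the shift along the world's x, y, z in mm, then the finger opening in mm, from 0 to 87.8. In form: [[[rx, ry, rz], [x, y, z], hand], ...]. A call has 1 to 10 rows; each row is the pose to reach, as a shift and turn from the pose commanded when the call began; what a row does not reach only later rows make up. A row lasts 1/12 s, in which the tool goes at most 41.7 mm and 7.16 degrees, less where a joint would pass 70% of its speed; a pose out of reach is approached as far as the arm can. A call with a gripper value outside its range is refused whole. The fingers move at their own pace and stop on an object; the grip force is fixed at half the most. Time passes only in rows, so rows that repeat a pose let the fingers close. It gives the time, the measured TCP pose, the force and the opening at its end, in the units of the state.
- monitor.get_obs(): the state, without advancing time (a new reading comes with each control period).
- vision.get_image(name): name is "scene" or "top" or "wrist"; returns the picture (400x640x3 uint8, red, green, blue); there is no depth.
- vision.camera_model(name): a dict with "K" (3x3 intrinsics, pixels), "rvec" (rotation vector, rad) and "tvec" (3), from world to camera coordinates, as OpenCV has them. Camera axes: x right, y down, z forward; pixel columns grow to the right and rows downward; lengths in mm; the calibration is good to about 2 mm. A picture is of the moment at which its call begins: read the wrist's pose just before it. camera_model takes no time and is no camera call; for the wrist camera it gives the pose at the moment of the call.
- order.close_job(): hands the job in, once; it reports no verdict.
Trained networks look in the newest picture that a camera, given by its name, has taken for a name from the list of things; names that differ only in an ending like _2 or _b are one class to them, and where a whole thing is asked for, a point or a joint stands for the part that bears it (a point fixed in the world has none). Each returns a list of dicts, best first, with "confidence" (0 to 1); they miss things now and then, are a little off and sometimes report something else, mostly with a low value. They report only what shows in the picture. A call takes as long as a camera call.
- find_in(query, camera): "point" ([x, y, z] in mm, in the coordinates of the camera as it stood for that picture, good to about 4 mm: the middle of the surface that is visible of it).
- regions_of(query, camera): "mask" (400x640 bool, what is visible of it).
- place_of(query, camera): "point" ([x, y, z] in mm, in the coordinates of the camera as it stood for that picture, good to about 4 mm: a listed point, or the origin of a listed thing).
The state is a dict: "t": time; "qpos": joint angles; "qvel": joint speeds; "joint_torque": joint torques, N m; "ee_pos": TCP position; "orientation": TCP orientation; "ft_force": force on the tool from outside, world axes, zero at the start; "moment": the same for the moment, N m; "width": finger opening in mm.
Only numpy, scipy, OpenCV 4.12 (cv2) and the standard library are available. Lean on these libraries where they do the work, as an engineer would, in place of code of your own. Each camera call takes 0.05 s, during which the arm holds its last target.

## Working session

There is one attempt and no reset: what is moved stays moved. The work goes in short steps, Python scripts to look and compute and a tool call to move; the robot and the scene stay as the last step left them, time stands still between calls to the robot, and variables do not carry over. Pictures are saved under pics/ and viewed, and the job is handed in when it is done.

Besides the shell and the picture viewer there is one more tool, called after ">>>" as name(argument=value, ...), one argument or row to a line, values as JSON. carry_out: Moves the arm, as the interface text tells. Its arguments: {"type":"object","properties":{"targets":{"type":"array","items":{"type":"array"}}},"required":["targets"]}

```bash
mkdir -p pics; cat > h.py <<'E'
import numpy as np,cv2
from workcell import monitor, vision, order, find_in, regions_of, place_of
def cam(n):
    m=vision.camera_model(n);K=np.array(m['K']);R,_=cv2.Rodrigues(np.array(m['rvec'],float));t=np.array(m['tvec'],float).ravel();return K,R,t
def c2w(n,p):
    K,R,t=cam(n);return R.T@(np.array(p)-t)
def proj(n,p):
    K,R,t=cam(n);q=K@(R@np.array(p,float)+t);return q[:2]/q[2]
def save(n,f):
    im=vision.get_image(n);cv2.imwrite('pics/'+f,im[:,:,::-1]);return im
E
python3 - <<'E'
from h import *
np.set_printoptions(precision=1,suppress=True)
o=monitor.get_obs();print(o['t'],o['ee_pos'],o['orientation'],o['width'])
for c in('scene','top'):
    save(c,c+'0.png');print(c,'cam pos',-cam(c)[1].T@cam(c)[2])
    for q in('telescope_mid','telescope_head','clip_home','clip_upper','clip_rack','case','seat','seat_head','nibs'):
        r=place_of(q,c)
        print(c,q,[(round(d['confidence'],2),c2w(c,d['point'])) for d in r[:2]])
print(monitor.get_obs()['t'])
E
```

```text
0.0 [ 277.7 -559.2  184.3] [-3.1 -0.7  0. ] 87.95626583569464
scene cam pos [-143.8  547.5  676.7]
scene telescope_mid [(0.95, array([ 576.9, -178. ,  125.6]))]
scene telescope_head [(0.74, array([ 615.9, -171.8,  152.6]))]
scene clip_home [(0.76, array([ 575.2, -179.7,  122.9]))]
scene clip_upper [(0.64, array([ 607.5, -172.7,  138. ]))]
scene clip_rack [(0.69, array([ 574.1, -178.3,    0.8]))]
scene case [(0.76, array([623.1, 220.4,  -0.9]))]
scene seat [(0.6, array([633.9, 249.3,  36.3]))]
scene seat_head [(0.73, array([686.9, 228.2,  39.8]))]
scene nibs []
top cam pos [477.6  67.4 981.5]
top telescope_mid [(0.88, array([ 575.2, -176.1,  123.5]))]
top telescope_head [(0.74, array([ 622. , -166.4,  154.1]))]
top clip_home [(0.65, array([ 576.7, -180.8,  125.5])), (0.52, array([620.3, 220.5,   4.5]))]
top clip_upper [(0.45, array([ 599.8, -172.2,  141.9]))]
top clip_rack [(0.6, array([ 574.2, -177.5,    1.1]))]
top case [(0.72, array([619.8, 218.6,   4. ])), (0.46, array([687.6, 231.6,  38.5]))]
top seat [(0.68, array([ 620. , -164.4,  150.8])), (0.63, array([635. , 248.5,  41.6]))]
top seat_head [(0.61, array([686.1, 233.2,  39.5]))]
top nibs [(0.63, array([641. , 253.4,  49.2]))]
1.0
```

View pics/scene0.png

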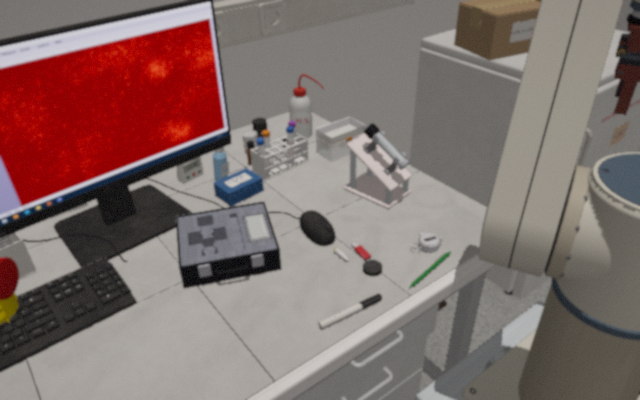

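View pics/top0.png

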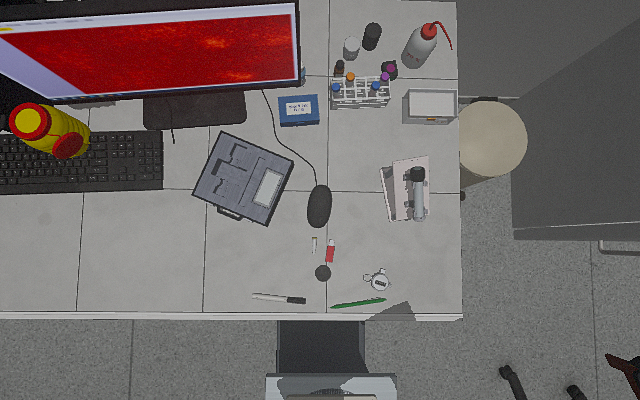

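The pictures show the leaning rack with the telescope at about (417,190) in the top view, and the open case at (243,178) with the cutout on its left side. The head pocket is the far one. Next I'll refine both yaws.

```bash
python3 - <<'E'
from h import *
im=cv2.imread('pics/top0.png')
a=cv2.resize(im[120:235,185:300],None,fx=5,fy=5,interpolation=cv2.INTER_CUBIC);cv2.imwrite('pics/z1.png',a)
a=cv2.resize(im[145:230,370:440],None,fx=6,fy=6,interpolation=cv2.INTER_CUBIC);cv2.imwrite('pics/z2.png',a)
o=monitor.get_obs();R,_=cv2.Rodrigues(np.array(o['orientation']));print(R.round(3))
E
```

```text
[[ 0.896  0.445  0.   ]
 [ 0.445 -0.896  0.   ]
 [ 0.    -0.    -1.   ]]
```

View pics/z1.png

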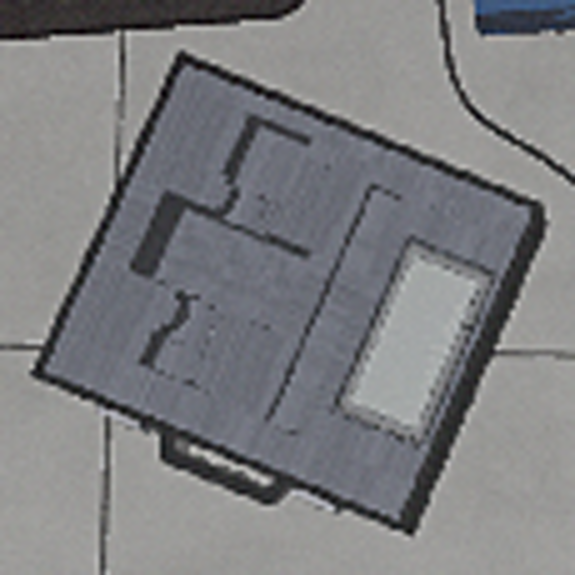

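View pics/z2.png

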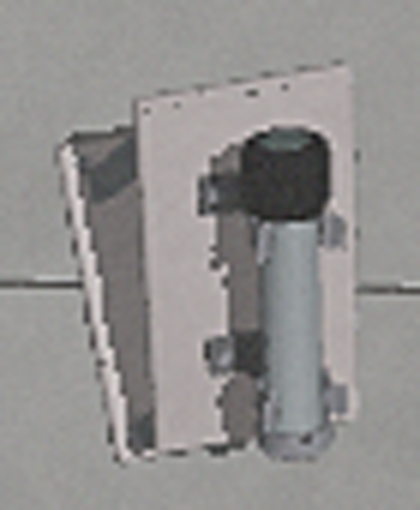

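```bash
cat >> h.py <<'E'
def pix2w(n,uv,z,C=None):
    K,R,t=C or cam(n);d=R.T@np.linalg.inv(K)@np.array([uv[0],uv[1],1.]);o=-R.T@t
    return o+d*(z-o[2])/d[2]
E
python3 - <<'E'
from h import *
np.set_printoptions(precision=2,suppress=True)
P=lambda u,v,z:pix2w('top',(185+u/5,120+v/5),z)
cs=[P(180,55,53),P(35,375,53),P(412,530,53),P(543,208,53)]
for c in cs:print(c)
print('center',np.mean(cs,0))
for a,b in((1,0),(2,3)):
    d=cs[b]-cs[a];print(np.linalg.norm(d),np.degrees(np.arctan2(d[1],d[0])))
for a,b in((3,0),(2,1)):
    d=cs[b]-cs[a];print(np.linalg.norm(d),np.degrees(np.arctan2(-d[0],d[1])))
# rack board top corners; z = 125-36+75*.5 approx
Q=lambda u,v,z:pix2w('top',(370+u/6,145+v/6),z)
z=125-42*.866+37.5
a,b=Q(350,65,z),Q(137,100,z);d=b-a;print(a,b,np.linalg.norm(d),np.degrees(np.arctan2(-d[0],d[1])))
z=125-42*.866-37.5
a,b=Q(350,420,z),Q(157,455,z);d=b-a;print(a,b,np.linalg.norm(d),np.degrees(np.arctan2(-d[0],d[1])))
h,c=Q(285,170,125+27+13),Q(297,440,125-25.5+12);print(h,c,np.degrees(np.arctan2((h-c)[1],(h-c)[0])))
E
```

```text
[732.85 273.86  53.  ]
[577.86 336.32  53.  ]
[507.34 158.02  53.  ]
[661.93  99.24  53.  ]
center [619.99 216.86  53.  ]
167.10420859098915 -21.947610746987102
165.38891020071966 -20.818292348893124
188.47594813027274 -22.10497166955947
191.73883913016294 -21.58012242034807
[ 666.08 -203.22  126.13] [ 651.38 -123.36  126.13] 81.20161922336975 10.426842914259424
[ 538.7  -225.11   51.13] [ 523.68 -147.42   51.13] 79.13013490361584 10.943104850616889
[ 619.39 -167.23  165.  ] [ 526.99 -186.08  111.5 ] 11.52576620511352
```

```bash
cat >> h.py <<'E'
def Rz(a):
    a=np.radians(a);return np.array([[np.cos(a),-np.sin(a),0],[np.sin(a),np.cos(a),0],[0,0,1]])
def clipR(yaw=10.8):  # clip frame axes as columns
    c,s=np.cos(np.radians(30)),.5
    return Rz(yaw)@np.array([[c,0,-s],[0,1,0],[s,0,c]])
def toolR(F): return F@np.diag([1.,-1,-1])
def now():
    o=monitor.get_obs();return np.array(o['ee_pos']),cv2.Rodrigues(np.array(o['orientation']))[0],o
def delta(Rt,pt):
    p,R,o=now();return np.degrees(cv2.Rodrigues(Rt@R.T)[0]).ravel(),np.array(pt)-p
E
python3 - <<'E'
from h import *
np.set_printoptions(precision=2,suppress=True)
F=clipR();h=np.array([575.5,-178.5,124.5])
for d in(150,100):
    print(delta(toolR(F),h+F[:,2]*(d-19)))
E
```

```text
(array([  9.6 , -28.52, -15.24]), array([233.24, 369.  ,  52.87]))
(array([  9.6 , -28.52, -15.24]), array([257.8 , 373.68,   9.57]))
```

>>> carry_out(
  targets=[
    [[0,0,0],[20,32,20],60],
    [[1,-3,-2],[42,66,45],60],
    [[2,-6,-3],[62,100,55],60],
    [[3,-9,-5],[82,132,60],60],
    [[4,-12,-6],[104,166,60],60],
    [[5,-15,-8],[125,200,60],60],
    [[6,-18,-9.5],[147,235,60],60],
    [[7,-21,-11],[168,270,60],60],
    [[8,-24,-13],[190,304,58],60],
    [[9.6,-28.5,-15.2],[212,338,55],60],
  ],
)

```text
t: 1.83
ee_pos: [491.6, -221.0, 241.6]
orientation: [-2.975, -0.28, -0.804]
ft_force: [1.4, 0.6, -0.2]
width: 60.1
```

>>> carry_out(
  targets=[
    [[0,0,0],[21,31,-2],60],
    [[0,0,0],[21,31,-2],60],
    [[0,0,0],[21,31,-2],60],
  ],
)

```text
t: 2.08
ee_pos: [511.4, -188.9, 238.2]
orientation: [-2.974, -0.289, -0.796]
ft_force: [0.2, -0.2, 0.0]
width: 60.0
```

```bash
python3 - <<'E'
from h import *
np.set_printoptions(precision=2,suppress=True)
F=clipR();h=np.array([575.5,-178.5,124.5])
print(monitor.get_obs()['t'],delta(toolR(F),h+F[:,2]*131))
save('wrist','w0.png')
np.savez('pics/w0.npz',**dict(zip('KRt',cam('wrist'))))
for q in('telescope_mid','telescope_head','clip_home','clip_upper'):
    print(q,[(round(d['confidence'],2),c2w('wrist',d['point'])) for d in place_of(q,'wrist')[:2]])
E
```

```text
2.0833 (array([ 0.03, -0.02, -0.29]), array([-0.22, -1.91, -0.21]))
telescope_mid [(0.59, array([ 572.88, -186.65,  122.75]))]
telescope_head [(0.65, array([559.41,  30.39,  -2.31])), (0.6, array([ 620.26, -177.04,  148.36]))]
clip_home [(0.68, array([ 571.7 , -176.7 ,  125.12])), (0.61, array([ 572.99, -186.94,  125.17]))]
clip_upper [(0.68, array([ 606.66, -177.4 ,  144.16]))]
```

View pics/w0.png

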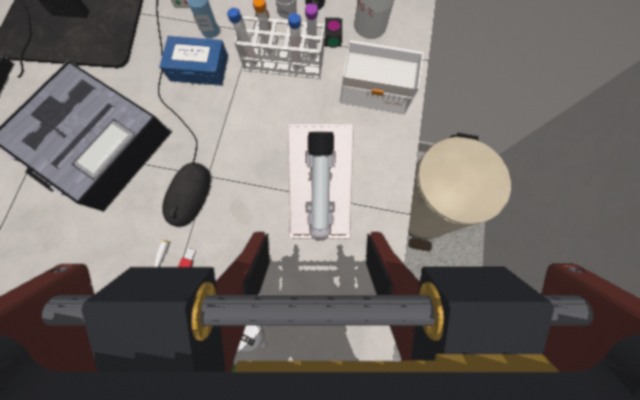

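The telescope runs vertically in the wrist view: head at about (320,145), collar at about (320,232), between the fingers. I'll check it against the projection of my estimate.

```bash
python3 - <<'E'
from h import *
np.set_printoptions(precision=2,suppress=True)
F=clipR();h=np.array([575.5,-178.5,124.5])
for x in(67,54,41,0,-46,-56):print(x,proj('wrist',h+F[:,0]*x), proj('top',h+F[:,0]*x), proj('scene',h+F[:,0]*x))
p,R,_=now();print('tool axis pts',[proj('wrist',p+R[:,2]*k) for k in(0,50,131)])
im=cv2.imread('pics/w0.png')[115:250,270:370]
cv2.imwrite('pics/w0z.png',cv2.resize(im,None,fx=4.4,fy=4.4,interpolation=cv2.INTER_CUBIC))
E
```

```text
67 [314.69 129.31] [416.69 167.83] [367.29 126.89]
54 [314.74 141.04] [416.87 173.46] [371.15 130.9 ]
41 [314.78 152.52] [417.04 179.02] [375.02 134.92]
0 [314.92 187.17] [417.57 196.08] [387.36 147.75]
-46 [315.06 223.43] [418.13 214.43] [401.42 162.36]
-56 [315.09 230.97] [418.25 218.31] [404.5  165.56]
tool axis pts [array([315.57, 225.51]), array([315.89, 206.73]), array([316.21, 187.61])]
```

View pics/w0z.png

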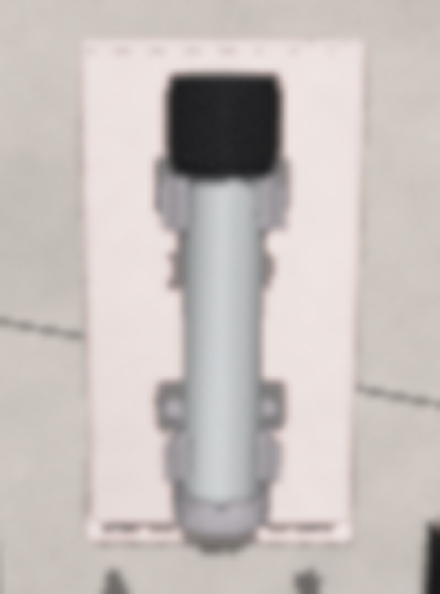

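>>> carry_out(
  targets=[
    [[0,0,0],[14,0,-23],60],
    [[0,0,0],[27,2,-46],60],
    [[0,0,0],[40,4,-69],60],
    [[0,0,0],[40,4,-69],60],
  ],
)

```text
t: 2.67
ee_pos: [550.1, -187.0, 165.2]
orientation: [-2.974, -0.279, -0.789]
ft_force: [-1.3, 1.0, -1.0]
width: 59.6
```

```bash
python3 - <<'E'
from h import *
np.set_printoptions(precision=2,suppress=True)
F=clipR();h=np.array([575.5,-178.5,124.5])
p,R,o=now();print(o['t'],F.T@(p-h))
im=save('wrist','w1.png')[:,:,::-1]
for z in(0,11):
  for x in(67,41,0,-46,-56):print(z,x,proj('wrist',h+F@np.array([x,0,z])))
print('tool axis pts',[proj('wrist',p+R[:,2]*k) for k in(-19,0,51)])
for q in('telescope_mid','telescope_head','clip_home','clip_upper'):
    print(q,[(round(d['confidence'],2),F.T@(c2w('wrist',d['point'])-h)) for d in place_of(q,'wrist')[:2]])
cv2.imwrite('pics/w1z.png',cv2.resize(im[60:340,190:450],None,fx=2.1,fy=2.1,interpolation=cv2.INTER_CUBIC))
E
```

```text
2.6667 [-2.64 -3.55 48.48]
0 67 [311.54 129.14]
0 41 [311.78 159.72]
0 0 [312.13 204.53]
0 -46 [312.49 250.4 ]
0 -56 [312.56 259.82]
11 67 [311.25 129.45]
11 41 [311.5  161.37]
11 0 [311.88 208.  ]
11 -46 [312.27 255.55]
11 -56 [312.34 265.29]
tool axis pts [array([315.41, 235.16]), array([315.57, 225.68]), array([315.88, 206.73])]
telescope_mid [(0.9, array([ 0.35, -5.54,  3.71])), (0.4, array([  42.29,  378.92, -163.22]))]
telescope_head [(0.68, array([54.88, -4.29,  1.37]))]
clip_home []
clip_upper [(0.95, array([35.75, -2.61,  5.86]))]
```

View pics/w1z.png

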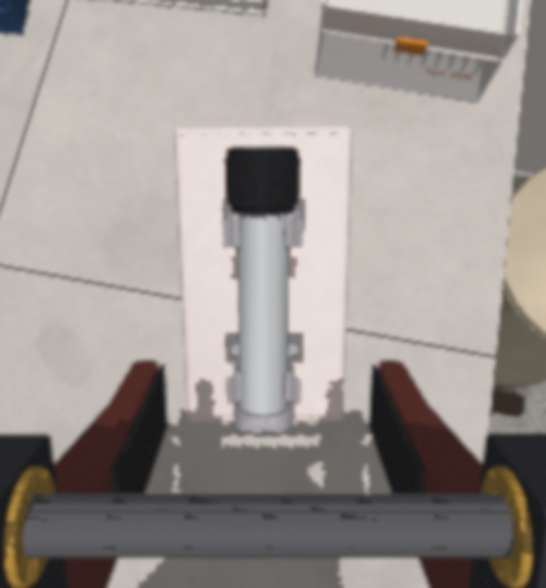

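```bash
python3 - <<'E'
from h import *
np.set_printoptions(precision=2,suppress=True)
F=clipR();h=np.array([575.5,-178.5,124.5])
print(delta(toolR(F),h+F@np.array([0,-2.8,-18.5])))
E
```

```text
(array([0.06, 0.08, 0.01]), array([ 34.11,   8.2 , -62.01]))
```

>>> carry_out(
  targets=[
    [[0,0,0],[10,2.5,-17],60],
    [[0,0,0],[20,5,-35],60],
    [[0,0,0],[28,7,-50],60],
    [[0,0,0],[34,8.2,-62],60],
    [[0,0,0],[34,8.2,-62],60],
    [[0,0,0],[34,8.2,-62],60],
  ],
)

```text
t: 3.42
ee_pos: [585.0, -178.8, 107.8]
orientation: [-2.975, -0.282, -0.798]
ft_force: [0.3, -0.2, -0.7]
width: 60.2
```

```bash
python3 - <<'E'
from h import *
np.set_printoptions(precision=2,suppress=True)
F=clipR();h=np.array([575.5,-178.5,124.5])
p,R,o=now();print(o['t'],F.T@(p-h),o['ft_force'])
im=save('wrist','w2.png')[:,:,::-1]
cv2.imwrite('pics/w2z.png',cv2.resize(im[60:340,190:450],None,fx=2.1,fy=2.1,interpolation=cv2.INTER_CUBIC))
E
```

```text
3.4167 [ -0.34  -2.09 -19.03] [ 0.3  -0.23 -0.67]
```

View pics/w2z.png

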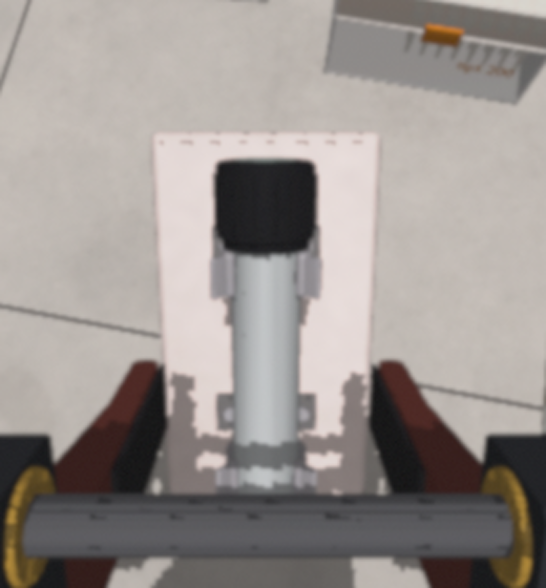

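The tube (column 266) lies between the fingers (centre 268), so it is centred to about 1 mm. Closing.

>>> carry_out(
  targets=[
    [[0,0,0],[0,0,0],10],
    [[0,0,0],[0,0,0],10],
    [[0,0,0],[0,0,0],10],
    [[0,0,0],[0,0,0],10],
    [[0,0,0],[0,0,0],10],
    [[0,0,0],[0,0,0],10],
    [[0,0,0],[0,0,0],10],
    [[0,0,0],[0,0,0],10],
  ],
)

```text
t: 4.13
ee_pos: [584.9, -178.6, 107.1]
orientation: [-2.975, -0.282, -0.797]
ft_force: [-0.1, -0.1, 0.8]
width: 11.5
```

```bash
python3 - <<'E'
from h import *
np.set_printoptions(precision=2,suppress=True)
p,R,o=now();print(o['width'],o['ft_force'])
im=save('wrist','w3.png')[:,:,::-1]
cv2.imwrite('pics/w3z.png',cv2.resize(im[60:340,190:450],None,fx=2.1,fy=2.1,interpolation=cv2.INTER_CUBIC))
im=save('scene','s3.png')[:,:,::-1]
cv2.imwrite('pics/s3z.png',cv2.resize(im[60:230,290:480],None,fx=3.2,fy=3.2,interpolation=cv2.INTER_CUBIC))
F=clipR();h=np.array([575.5,-178.5,124.5])
for c in('wrist','top','scene'):
  if c=='top': save('top','t3.png')
  for q in('telescope_mid','telescope_head','clip_home','clip_upper'):
    print(c,q,[(round(d['confidence'],2),F.T@(c2w(c,d['point'])-h)) for d in place_of(q,c)[:1]])
E
```

```text
11.473828043372091 [-0.14 -0.07  0.85]
wrist telescope_mid [(0.85, array([-0.97, -5.28,  0.53]))]
wrist telescope_head [(0.83, array([49.2 , -5.29, -0.67]))]
wrist clip_home []
wrist clip_upper []
top telescope_mid [(0.66, array([-142.33,  209.72,  -66.12]))]
top telescope_head [(0.66, array([53.32,  0.12, -1.97]))]
top clip_home [(0.57, array([  40.29,  383.23, -163.49]))]
top clip_upper [(0.48, array([31.51,  1.43,  3.54]))]
scene telescope_mid [(0.63, array([ 0.12, -1.37,  1.51]))]
scene telescope_head [(0.56, array([52.13, -1.49,  0.13]))]
scene clip_home [(0.51, array([-0.67, -0.58,  2.12]))]
scene clip_upper [(0.84, array([32.15, -1.18, -0.6 ]))]
```

View pics/w3z.png

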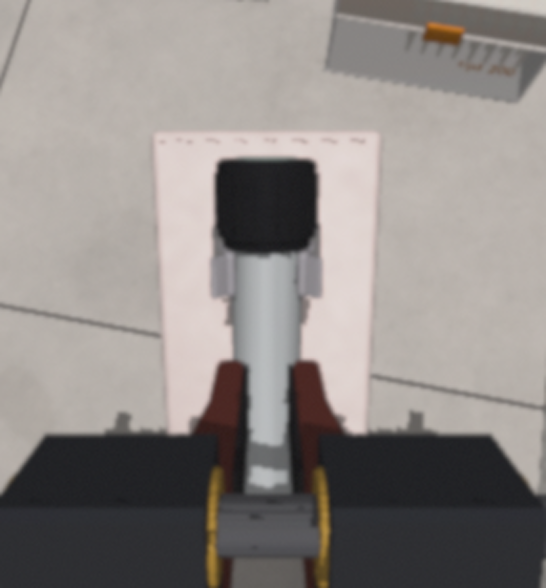

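View pics/s3z.png

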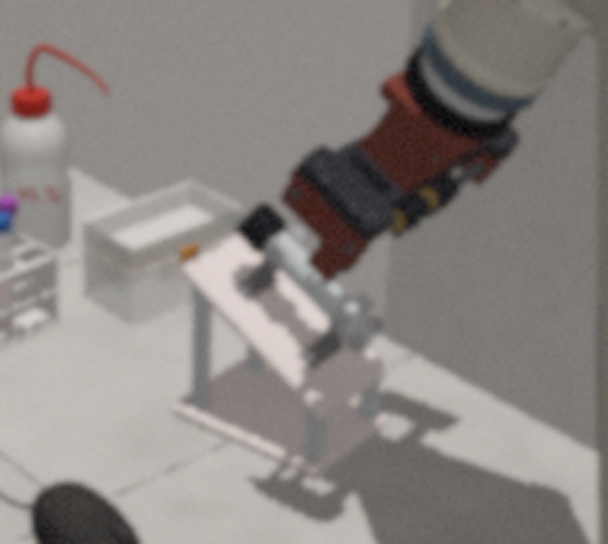

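```bash
python3 - <<'E'
from h import *
np.set_printoptions(precision=2,suppress=True)
K,R,t=cam('wrist');p,Rt,o=now();print(K);
for k in (-61,-19,0):
  q=p+Rt[:,2]*k;print(k,(R@q+t),proj('wrist',q))
  for s in(-1,1):print(proj('wrist',q+s*Rt[:,1]*5.7),proj('wrist',q+s*Rt[:,1]*30))
  print(proj('wrist',q+Rt[:,0]*10))
F=clipR();h=np.array([575.5,-178.5,124.5])
for x in(54,41,20,10,0):print(x,proj('wrist',h+F@np.array([x,-13,0])),proj('wrist',h+F@np.array([x,9,0])),(R@(h+F@np.array([x,-2,0]))+t)[2])
E
```

```text
[[283.98   0.   317.26]
 [  0.   283.98 203.7 ]
 [  0.     0.     1.  ]]
-61 [ -1.25  32.93 154.57] [314.96 264.2 ]
[304.48 264.21] [259.84 264.24]
[325.43 264.19] [370.08 264.16]
[314.9  247.28]
-19 [ -1.25  21.51 194.98] [315.44 235.03]
[307.14 235.03] [271.75 235.06]
[323.75 235.02] [359.14 234.99]
[315.4  221.26]
0 [ -1.24  16.34 213.27] [315.6  225.46]
[308.01 225.47] [275.66 225.5 ]
[323.19 225.46] [355.55 225.43]
[315.57 212.76]
54 [332.88 154.78] [298.06 154.78] 179.4278410406713
41 [332.58 175.14] [298.44 175.15] 182.9653269583487
20 [332.13 206.42] [299.02 206.42] 188.67972728690444
10 [331.92 220.66] [299.28 220.66] 191.40087030050242
0 [331.72 234.5 ] [299.53 234.5 ] 194.1220133141004
```

```bash
python3 - <<'E'
from h import *
np.set_printoptions(precision=1,suppress=True)
p,Rt,o=now()
im=cv2.imread('pics/s3.png');
z=6;u0,v0=350,100
a=cv2.resize(im[100:190,350:460],None,fx=z,fy=z,interpolation=cv2.INTER_CUBIC)
def dot(q,c):
    u=proj('scene',q);print(u);cv2.circle(a,(int((u[0]-u0)*z),int((u[1]-v0)*z)),3,c,-1)
for k in(-61,-40,-19,0):dot(p+Rt[:,2]*k,(0,0,255)); 
for k in(-19,0):
  for s in(-10,10):dot(p+Rt[:,2]*k-Rt[:,1]*7+Rt[:,0]*s,(255,255,0))
F=clipR();h=np.array([575.5,-178.5,124.5])
for x in(67,41,0,-46,-56):dot(h+F@np.array([x,-2,0]),(0,255,0))
cv2.imwrite('pics/s3d.png',a)
E
```

```text
[396.7 136.1]
[392.3 142. ]
[387.9 147.8]
[384.1 153. ]
[389.1 152.2]
[383.  145.8]
[385.3 157.2]
[379.3 151. ]
[367.8 126.6]
[375.6 134.6]
[387.9 147.4]
[401.9 162. ]
[405.  165.2]
```

View pics/s3d.png

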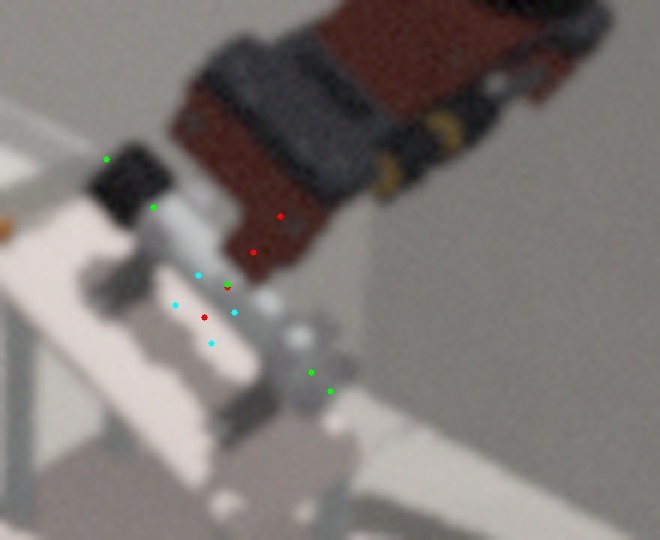

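The picture disagrees with the nominal TCP. In the scene view the finger ends at about k = -28 mm from the stated TCP, just above the tube, and the jaws closed to 11.5 mm, less than the 22 mm tube. So the fingers closed in front of the tube and hold nothing. I'll reopen, go deeper in small steps while watching the force, and look again.

>>> carry_out(
  targets=[
    [[0,0,0],[0,0,0],60],
    [[0,0,0],[0,0,0],60],
    [[0,0,0],[0,0,0],60],
    [[0,0,0],[0,0,0],60],
    [[0,0,0],[0,0,0],60],
    [[0,0,0],[0,0,0],60],
    [[0,0,0],[2.5,0.5,-4.3],60],
    [[0,0,0],[5,1,-8.6],60],
  ],
)

```text
t: 5.55
ee_pos: [590.3, -177.7, 98.5]
orientation: [-2.975, -0.282, -0.798]
ft_force: [-0.2, 0.0, -0.5]
width: 58.7
```

```bash
python3 - <<'E'
from h import *
np.set_printoptions(precision=2,suppress=True)
p,R,o=now();print(o['width'],o['ft_force'])
im=save('scene','s4.png')[:,:,::-1]
a=cv2.resize(im[90:190,340:470],None,fx=5,fy=5,interpolation=cv2.INTER_CUBIC)
im=save('wrist','w4.png')[:,:,::-1]
b=cv2.resize(im[60:340,190:450],None,fx=2.1,fy=2.1,interpolation=cv2.INTER_CUBIC)
cv2.imwrite('pics/s4z.png',a);cv2.imwrite('pics/w4z.png',b)
E
```

```text
58.747902569099224 [-0.21  0.01 -0.52]
```

View pics/s4z.png

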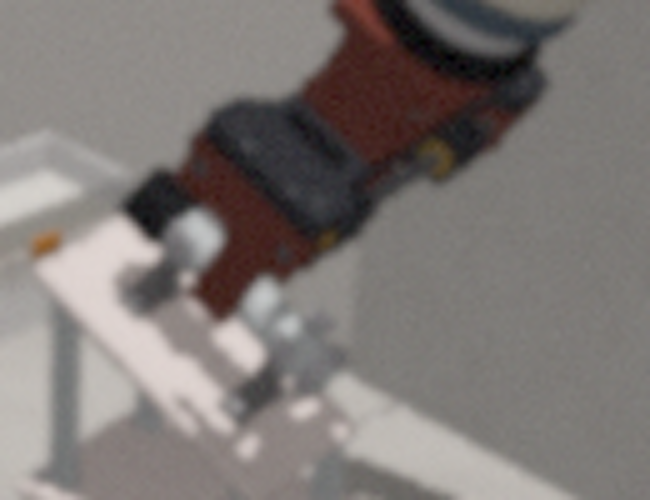

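View pics/w4z.png

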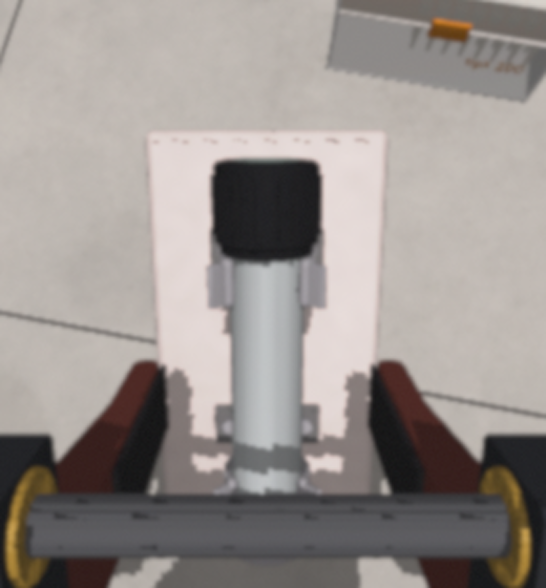

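```bash
python3 - <<'E'
from h import *
np.set_printoptions(precision=1,suppress=True)
p,R,o=now()
for y in (29.4,43):
  for k in(-40,-30,-20,-10,0):print(y,k,[ (proj('scene',p+R@np.array([x,-y,k]))-[340,90])*5 for x in(-10,10)])
E
```

```text
29.4 -40 [array([226.4, 316.5]), array([195.5, 284.3])]
29.4 -30 [array([216.2, 330.1]), array([185.5, 298.1])]
29.4 -20 [array([206. , 343.6]), array([175.6, 311.8])]
29.4 -10 [array([196., 357.]), array([165.8, 325.3])]
29.4 0 [array([186.1, 370.1]), array([156.2, 338.6])]
43 -40 [array([208.1, 328.2]), array([177. , 295.7])]
43 -30 [array([197.8, 341.9]), array([167. , 309.6])]
43 -20 [array([187.7, 355.4]), array([157.2, 323.3])]
43 -10 [array([177.8, 368.7]), array([147.4, 336.8])]
43 0 [array([168. , 381.9]), array([137.9, 350.1])]
```

The visible tip in the scene is about 30–37 mm short of the reported TCP, in agreement with the wrist view, so the tips are now about level with the tube. I'll advance a further 20 mm.

>>> carry_out(
  targets=[
    [[0,0,0],[2.5,0.5,-4.3],60],
    [[0,0,0],[5,1,-8.6],60],
    [[0,0,0],[5,1,-8.6],60],
  ],
)

```text
t: 5.9
ee_pos: [595.0, -176.3, 88.9]
orientation: [-2.975, -0.282, -0.795]
ft_force: [0.1, 0.1, -0.1]
width: 60.2
```

>>> carry_out(
  targets=[
    [[0,0,0],[2.5,0.5,-4.3],60],
    [[0,0,0],[5,1,-8.6],60],
    [[0,0,0],[5,1,-8.6],60],
  ],
)

```text
t: 6.15
ee_pos: [600.0, -175.4, 80.4]
orientation: [-2.975, -0.282, -0.796]
ft_force: [-0.5, -0.2, 0.1]
width: 60.0
```

```bash
python3 - <<'E'
from h import *
np.set_printoptions(precision=2,suppress=True)
p,R,o=now();print(o['width'],o['ft_force'])
im=save('scene','s5.png')[:,:,::-1]
a=cv2.resize(im[90:190,340:470],None,fx=5,fy=5,interpolation=cv2.INTER_CUBIC)
im=save('wrist','w5.png')[:,:,::-1]
b=cv2.resize(im[60:340,190:450],None,fx=2.1,fy=2.1,interpolation=cv2.INTER_CUBIC)
cv2.imwrite('pics/s5z.png',a);cv2.imwrite('pics/w5z.png',b)
E
```

```text
59.98024221973731 [-0.52 -0.21  0.1 ]
```

View pics/s5z.png

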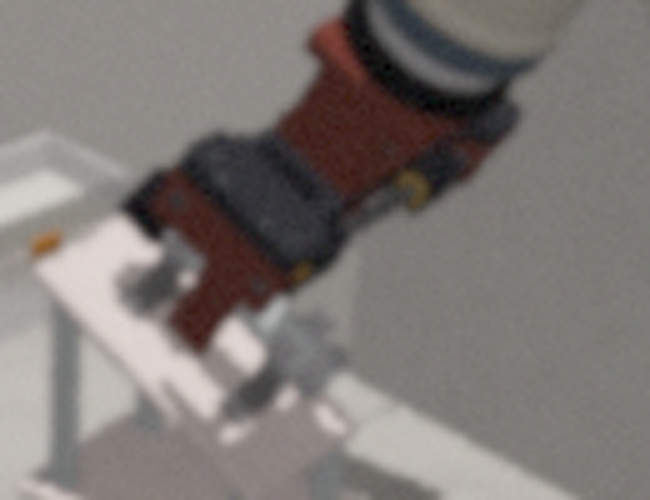

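View pics/w5z.png

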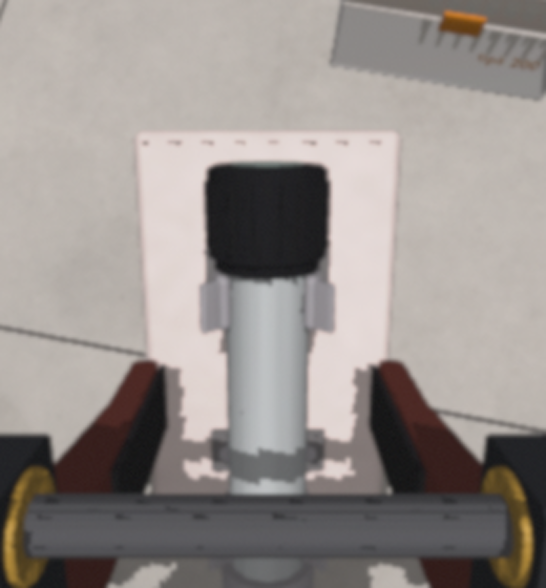

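The +y finger now clearly reaches past the tube (tip at (200,345) in the zoomed scene), and no contact force shows. Closing.

>>> carry_out(
  targets=[
    [[0,0,0],[0,0,0],5],
    [[0,0,0],[0,0,0],5],
    [[0,0,0],[0,0,0],5],
    [[0,0,0],[0,0,0],5],
    [[0,0,0],[0,0,0],5],
    [[0,0,0],[0,0,0],5],
    [[0,0,0],[0,0,0],5],
    [[0,0,0],[0,0,0],5],
  ],
)

```text
t: 6.92
ee_pos: [599.8, -175.4, 81.4]
orientation: [-2.975, -0.283, -0.797]
ft_force: [-1.2, 1.3, 2.3]
width: 21.4
```

```bash
python3 - <<'E'
from h import *
np.set_printoptions(precision=2,suppress=True)
p,R,o=now();print(o['t'],o['width'],o['ft_force'],o['moment'])
im=save('scene','s6.png')[:,:,::-1]
a=cv2.resize(im[90:190,340:470],None,fx=4,fy=4,interpolation=cv2.INTER_CUBIC)
im=save('wrist','w6.png')[:,:,::-1]
b=cv2.resize(im[60:340,190:450],None,fx=1.43,fy=1.43,interpolation=cv2.INTER_CUBIC)
cv2.imwrite('pics/s6z.png',np.hstack([a[:,:420],b[:400]]))
E
```

```text
6.9167 21.369312429499693 [-1.22  1.35  2.34] [0.2  0.23 0.09]
```

View pics/s6z.png

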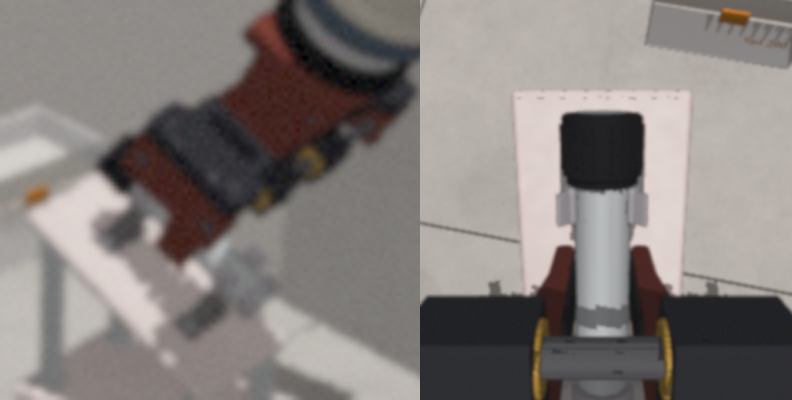

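The width is 21.4 mm and the tube is between the fingers. Now I'll pull straight out along clip z.

>>> carry_out(
  targets=[
    [[0,0,0],[-1.5,-0.3,2.6],5],
    [[0,0,0],[-3,-0.6,5.2],5],
    [[0,0,0],[-4.5,-0.9,7.8],5],
    [[0,0,0],[-6,-1.1,10.4],5],
    [[0,0,0],[-7.4,-1.4,13],5],
    [[0,0,0],[-9,-1.7,15.6],5],
    [[0,0,0],[-11,-2.1,19],5],
    [[0,0,0],[-13,-2.5,22.5],5],
    [[0,0,0],[-15,-2.9,26],5],
    [[0,0,0],[-17.5,-3.4,30.3],5],
  ],
)

```text
t: 7.85
ee_pos: [584.1, -179.1, 112.3]
orientation: [-2.975, -0.283, -0.799]
ft_force: [13.6, 3.4, -7.1]
width: 21.4
```

>>> carry_out(
  targets=[
    [[0,0,0],[-3,-0.5,5],5],
    [[0,0,0],[-7.5,-1.4,13],5],
    [[0,0,0],[-7.5,-1.4,13],5],
  ],
)

```text
t: 8.1
ee_pos: [576.4, -180.9, 126.3]
orientation: [-2.975, -0.283, -0.801]
ft_force: [2.8, 1.1, 0.3]
width: 21.6
```

```bash
python3 - <<'E'
from h import *
np.set_printoptions(precision=2,suppress=True)
p,R,o=now();print(o['t'],o['width'],o['ft_force'],o['moment'])
im=save('scene','s7.png')[:,:,::-1]
a=cv2.resize(im[90:190,340:470],None,fx=4,fy=4,interpolation=cv2.INTER_CUBIC)
im=save('wrist','w7.png')[:,:,::-1]
b=cv2.resize(im[60:340,190:450],None,fx=1.43,fy=1.43,interpolation=cv2.INTER_CUBIC)
cv2.imwrite('pics/s7z.png',np.hstack([a[:,:420],b[:400]]))
F=clipR();h=np.array([575.5,-178.5,124.5]);print('tcp clip',F.T@(p-h))
for c in('wrist','top','scene'):
  if c=='top': save('top','t7.png')
  for q in('telescope_mid','telescope_head'):
    for d in place_of(q,c)[:1]:
      w=c2w(c,d['point']);print(c,q,round(d['confidence'],2),'clip',F.T@(w-h),'tool',R.T@(w-p))
E
```

```text
8.1 21.61283821830535 [2.83 1.05 0.27] [ 0.13 -0.41  0.06]
tcp clip [ 1.23 -2.52  1.36]
wrist telescope_mid 0.87 clip [10.85 -4.78 40.08] tool [  9.7    2.31 -38.7 ]
wrist telescope_head 0.88 clip [56.13 -3.74  6.69] tool [54.91  1.31 -5.21]
top telescope_mid 0.6 clip [10.96  0.42 37.83] tool [  9.81  -2.89 -36.46]
top telescope_head 0.72 clip [56.71 -1.32  6.91] tool [55.5  -1.11 -5.44]
scene telescope_mid 0.65 clip [13.3  -2.24 42.61] tool [ 12.15  -0.21 -41.23]
scene telescope_head 0.56 clip [53.89 -3.88  8.24] tool [52.68  1.45 -6.77]
```

View pics/s7z.png

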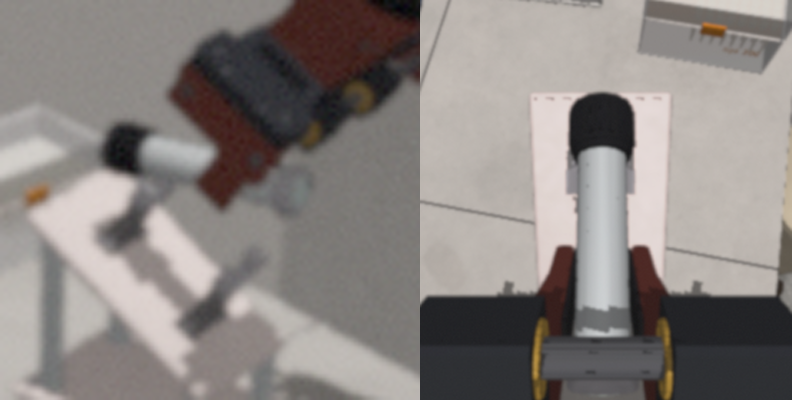

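The tube is gripped but has swivelled in the jaws. It is now nearly level, pitched about -36° relative to the tool, with the head still only about 7 mm out. I'll continue straight out along clip z so the head passes its mark too.

>>> carry_out(
  targets=[
    [[0,0,0],[-1.5,-0.3,2.6],5],
    [[0,0,0],[-4,-0.8,7],5],
    [[0,0,0],[-7.5,-1.4,13],5],
    [[0,0,0],[-10,-1.9,17.3],5],
    [[0,0,0],[-12.5,-2.4,21.6],5],
    [[0,0,0],[-12.5,-2.4,21.6],5],
    [[0,0,0],[-12.5,-2.4,21.6],5],
  ],
)

```text
t: 9.13
ee_pos: [562.3, -183.1, 146.6]
orientation: [-2.975, -0.282, -0.798]
ft_force: [-0.2, 0.4, -1.5]
width: 21.5
```

```bash
python3 - <<'E'
from h import *
np.set_printoptions(precision=2,suppress=True)
p,R,o=now();print(o['t'],o['width'],o['ft_force'],o['moment'])
im=save('scene','s8.png')[:,:,::-1]
a=cv2.resize(im[80:180,340:470],None,fx=4,fy=4,interpolation=cv2.INTER_CUBIC)
im=save('wrist','w8.png')[:,:,::-1]
b=cv2.resize(im[60:340,190:450],None,fx=1.43,fy=1.43,interpolation=cv2.INTER_CUBIC)
cv2.imwrite('pics/s8z.png',np.hstack([a[:,:420],b[:400]]))
F=clipR();h=np.array([575.5,-178.5,124.5]);print('tcp clip',F.T@(p-h))
for c in('wrist','top','scene'):
  if c=='top': save('top','t8.png')
  for q in('telescope_mid','telescope_head'):
    for d in place_of(q,c)[:1]:
      w=c2w(c,d['point']);print(c,q,round(d['confidence'],2),'clip',F.T@(w-h),'tool',R.T@(w-p))
E
```

```text
9.1333 21.451686906960944 [-0.16  0.42 -1.5 ] [-0.09  0.35 -0.05]
tcp clip [-0.92 -2.01 26.08]
wrist telescope_mid 0.92 clip [ 8.72 -7.12 66.68] tool [  9.64   5.13 -40.59]
wrist telescope_head 0.77 clip [52.39 -2.87 32.93] tool [53.31  0.9  -6.84]
top telescope_mid 0.75 clip [11.56  1.15 62.45] tool [ 12.48  -3.14 -36.37]
top telescope_head 0.78 clip [54.28  1.33 33.86] tool [55.2  -3.3  -7.77]
scene telescope_mid 0.69 clip [13.05 -0.86 65.6 ] tool [ 13.98  -1.13 -39.52]
scene telescope_head 0.91 clip [51.6  -2.64 33.4 ] tool [52.51  0.67 -7.31]
```

View pics/s8z.png

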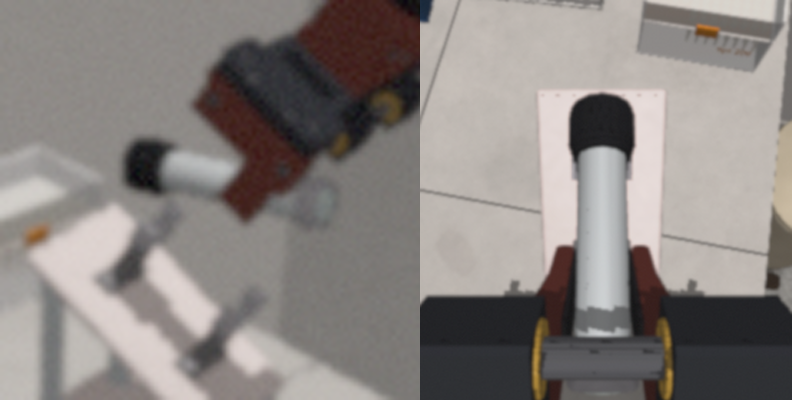

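The telescope is out of both clips: mid z ≈ 65 mm and head z ≈ 33 mm in the clip frame, held at about x = -15 mm on the tube and pitched about 37° in the tool frame. With the tool tilted about 30° the tube is near level. So I'll lay it on the nibs in that tilt, then regrip vertically at its middle and press. Computing the carry.

```bash
python3 - <<'E'
from h import *
np.set_printoptions(precision=1,suppress=True)
m=np.array([12,0,-39.]);S=np.array([635.4,249.8,40])
for tilt in(30,):
  T=toolR(clipR(-21.6))
  for mz in(150,):
    pt=np.array([S[0],S[1],mz])-T@m;print(pt,delta(T,pt))
p,R,o=now();print(p)
E
```

```text
[643.9 246.4 110.2] (array([ -0. ,  -0. , -32.4]), array([ 81.5, 429.2, -35.8]))
[ 562.4 -182.7  146. ]
```

>>> carry_out(
  targets=[
    [[0,0,0],[-5,0,8],5],
    [[0,0,0],[-9,4,18],5],
    [[0,0,-1],[-9,16,26],5],
    [[0,0,-3],[-7,36,30],5],
    [[0,0,-5],[-4,60,30],5],
    [[0,0,-7],[0,86,30],5],
    [[0,0,-9],[4,114,30],5],
    [[0,0,-11],[8,142,30],5],
    [[0,0,-13.5],[13,170,30],5],
    [[0,0,-16],[18,198,30],5],
  ],
)

```text
t: 10.42
ee_pos: [571.7, -23.9, 174.8]
orientation: [3.027, -0.06, 0.793]
ft_force: [0.7, 0.4, -0.4]
width: 21.6
```

>>> carry_out(
  targets=[
    [[0,0,-2],[5,28,0],5],
    [[0,0,-4],[12,56,0],5],
    [[0,0,-6.5],[19,84,0],5],
    [[0,0,-9],[26,112,0],5],
    [[0,0,-11],[34,140,0],5],
    [[0,0,-13.5],[42,168,-5],5],
    [[0,0,-15.5],[52,194,-15],5],
    [[0,0,-16.4],[58,214,-25],5],
    [[0,0,-16.4],[62,227,-35],5],
    [[0,0,-16.4],[63,231,-40],5],
  ],
)

```text
t: 11.25
ee_pos: [656.9, 173.8, 164.2]
orientation: [3.0, -0.418, 0.683]
ft_force: [1.6, -0.5, -1.1]
width: 21.3
```

>>> carry_out(
  targets=[
    [[0,0,0],[0,0,0],5],
    [[0,0,0],[0,0,0],5],
    [[0,0,0],[0,0,0],5],
  ],
)

```text
t: 11.5
ee_pos: [654.3, 170.9, 162.9]
orientation: [2.999, -0.42, 0.678]
ft_force: [-0.5, 0.2, -0.9]
width: 21.5
```

```bash
cat > look.py <<'E'
import sys
from h import *
np.set_printoptions(precision=1,suppress=True)
n=sys.argv[1]
p,R,o=now();print(o['t'],p,o['width'],np.array(o['ft_force']))
S=np.array([635.4,249.8,40]);G=Rz(-21.6)
def rep(qs,c):
  for q in qs:
    for d in place_of(q,c)[:1]:
      w=c2w(c,d['point']);print(c,q,round(d['confidence'],2),'seat',G.T@(w-S),'tool',R.T@(w-p))
for c in('wrist','scene','top'):
  im=save(c,c[0]+n+'.png')[:,:,::-1]
  rep(('telescope_mid','telescope_head','seat','seat_head'),c)
  sl={'wrist':(60,340,190,450),'scene':(150,300,160,320),'top':(120,235,185,300)}[c]
  a=im[sl[0]:sl[1],sl[2]:sl[3]];k=560/a.shape[0]
  cv2.imwrite('pics/%s%sz.png'%(c[0],n),cv2.resize(a,None,fx=k,fy=k,interpolation=cv2.INTER_CUBIC))
E
python3 look.py 9
```

```text
11.5 [654.3 170.9 162.9] 21.527647771423208 [-0.5  0.2 -0.9]
wrist telescope_mid 0.93 seat [ 41.9 -71.8 163.2] tool [ 12.6   4.  -38.7]
wrist telescope_head 0.87 seat [ 93.6 -65.3 151.2] tool [54.5  3.2 -5.6]
wrist seat 0.9 seat [ 3.6  2.5 -0.1] tool [-85.4 -70.2  97.4]
wrist seat_head 0.66 seat [53.9  0.2 -0.8] tool [-40.7 -62.8 119.1]
scene telescope_head 0.78 seat [ 96.  -62.3 148.8] tool [55.9  0.4 -2.2]
scene seat 0.74 seat [-2.6  1.9  0.7] tool [-90.7 -70.3  94. ]
scene seat_head 0.62 seat [53.6 -3.3  1.6] tool [-40.2 -59.3 116.6]
top telescope_mid 0.93 seat [ 42.9 -65.7 160.7] tool [ 13.   -1.9 -35.7]
top telescope_head 0.85 seat [ 94.1 -56.8 155.2] tool [57.4 -5.3 -8.5]
top seat 0.45 seat [ -86.8 -250.9  -37. ] tool [-204.   173.2   76.2]
top seat_head 0.73 seat [56.3  1.9 -1.6] tool [-38.7 -64.2 121. ]
```

View pics/w9z.png

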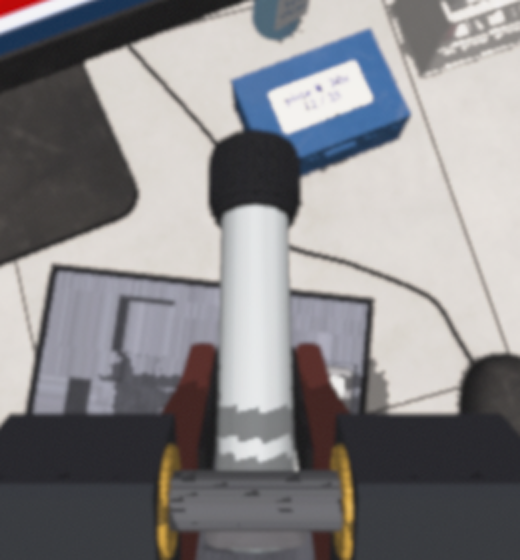

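View pics/s9z.png

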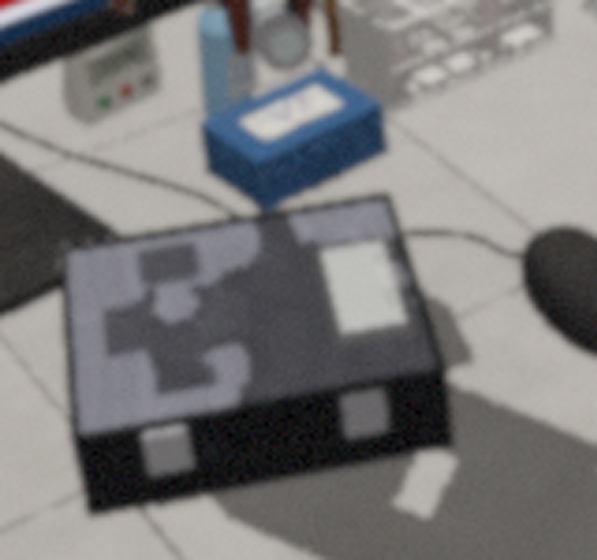

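```bash
python3 - <<'E'
from h import *
np.set_printoptions(precision=2,suppress=True)
p,R,o=now();print(np.degrees(np.arctan2(R[1,0],R[0,0])),np.degrees(np.arcsin(R[2,0])))
T=toolR(clipR(-21.6))
m=np.array([12.3,0,-38.5]);S=np.array([635.4,249.8,40])
print(delta(T,S+[0,0,80]-T@m))
E
```

```text
-16.220533962934574 25.360509049243394
(array([-2.73, -3.97, -6.05]), array([-11.95,  74.5 , -82.68]))
```

>>> carry_out(
  targets=[
    [[-0.5,-1,-1.5],[-2,15,-10],5],
    [[-1,-2,-3],[-5,32,-22],5],
    [[-2,-3,-4.5],[-8,50,-36],5],
    [[-2.7,-4,-6],[-11,66,-50],5],
    [[-2.7,-4,-6],[-12,74.5,-60],5],
    [[-2.7,-4,-6],[-12,74.5,-60],5],
    [[-2.7,-4,-6],[-12,74.5,-60],5],
    [[-2.7,-4,-6],[-12,74.5,-60],5],
  ],
)

```text
t: 12.92
ee_pos: [686.0, 192.5, 146.2]
orientation: [3.01, -0.459, 0.649]
ft_force: [0.7, -1.1, -1.8]
width: 21.3
```

```bash
python3 look.py 10; python3 - <<'E'
from h import *
p,R,o=now();print(np.degrees(np.arctan2(R[1,0],R[0,0])),np.degrees(np.arcsin(R[2,0])))
E
```

```text
12.9167 [686.  192.5 146.2] 21.34668713337357 [ 0.7 -1.1 -1.8]
wrist telescope_mid 0.55 seat [ 63.8 -40.3 148.3] tool [ 12.9   3.9 -40.5]
wrist telescope_head 0.6 seat [115.1 -35.1 131.3] tool [53.   3.4 -3.9]
wrist seat_head 0.83 seat [52.6 -3.  -0.5] tool [-55.7 -29.1  93.1]
scene telescope_mid 0.54 seat [ 63.4 -36.3 148.2] tool [ 12.7  -0.1 -40.3]
scene telescope_head 0.65 seat [116.4 -31.  134.5] tool [55.7 -0.6 -6. ]
scene seat 0.62 seat [-3.2  0.5  1.4] tool [-105.5  -37.2   69.1]
scene seat_head 0.58 seat [52.5  0.5 -1.9] tool [-56.2 -32.6  94.6]
top telescope_mid 0.98 seat [ 65.1 -33.2 144.8] tool [ 13.1  -3.  -36.3]
top telescope_head 0.97 seat [117.2 -24.7 133.8] tool [56.5 -6.8 -4.6]
top seat_head 0.19 seat [ 68.3 -31.4 150.8] tool [ 18.5  -4.7 -40.4]
-17.776998844048283 24.074577494981774
```

View pics/w10z.png

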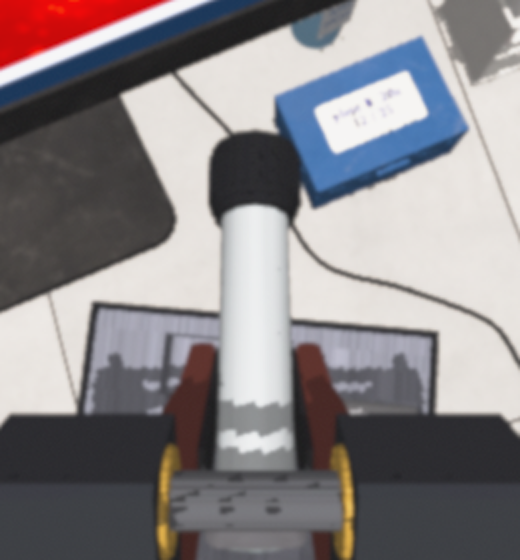

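View pics/s10z.png

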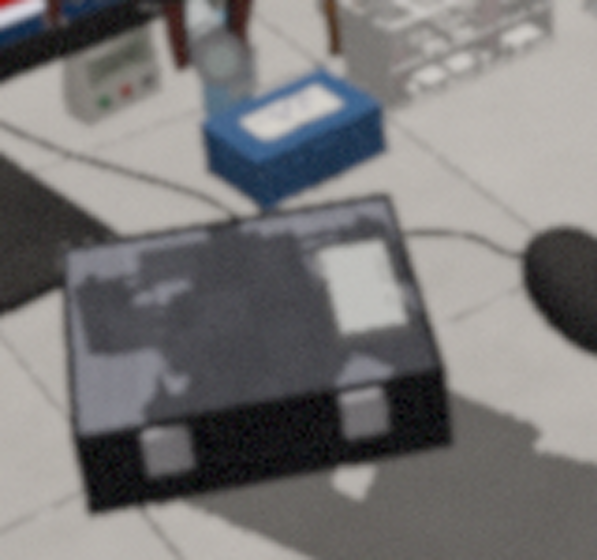

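View pics/t10z.png

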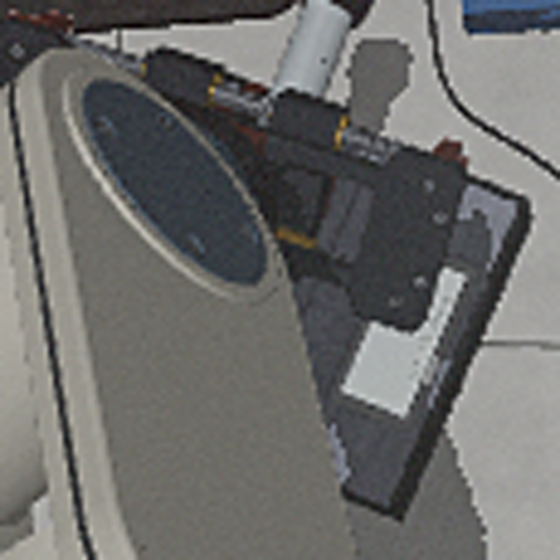

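The arm fell short of the commanded pose, probably at a joint limit. Checking the joints.

```bash
python3 - <<'E'
from h import *
p,R,o=now();print(np.round(o['qpos'],3),o['t'],p)
E
```

```text
[ 0.368  0.46   1.756 -0.408  0.608  2.541] 13.6667 [685.93536446 192.86171255 146.63623864]
```

Joint 6 is at its limit (2.54), so that tilt with that yaw is out of range. I'll fit a wrist model from the readings to see which tilt is feasible.

```bash
python3 - <<'E'
from h import *
from scipy.spatial.transform import Rotation as X
import itertools
p,R,o=now();q=o['qpos']
best=[]
for s4,s6,s5 in itertools.product((1,-1),repeat=3):
  for c in np.arange(0,360,90):
    M=X.from_euler('ZYZYZ',[q[0],q[1]+q[2],s4*q[3],s5*q[4],s6*q[5]+np.radians(c)]) if 0 else X.from_euler('Z',q[0])*X.from_euler('Y',q[1]+q[2])*X.from_euler('Z',s4*q[3])*X.from_euler('Y',s5*q[4])*X.from_euler('Z',s6*q[5]+np.radians(c))
    best.append((np.degrees((M.inv()*X.from_matrix(R)).magnitude()),s4,s5,s6,c))
best.sort();print(best[:3])
_,s4,s5,s6,c=best[0]
for tilt in(30,25,20,15,10,5,0):
  row=[]
  for A in(116,122,128):
    a=np.radians(tilt);F=Rz(-21.6)@np.array([[np.cos(a),0,-np.sin(a)],[0,1,0],[np.sin(a),0,np.cos(a)]])
    T=X.from_matrix(toolR(F))
    q1=.40
    W=(X.from_euler('Z',q1)*X.from_euler('Y',np.radians(A))).inv()*T
    e=W.as_euler('ZYZ');  # middle in [0,pi]
    q6=s6*(e[2]-np.radians(c));q6=(q6+np.pi)%(2*np.pi)-np.pi
    row.append(np.round([s4*e[0],s5*e[1],q6],2))
  print(tilt,row)
E
```

```text
[(np.float64(1.660432157573953e-14), 1, 1, 1, np.int64(90)), (np.float64(21.122169429269526), 1, 1, -1, np.int64(0)), (np.float64(31.661995018915245), -1, 1, -1, np.int64(0))]
30 [array([-0.51,  0.8 ,  2.65]), array([-0.57,  0.71,  2.73]), array([-0.65,  0.62,  2.83])]
25 [array([-0.41,  0.84,  2.58]), array([-0.45,  0.74,  2.64]), array([-0.51,  0.65,  2.72])]
20 [array([-0.31,  0.89,  2.52]), array([-0.34,  0.79,  2.56]), array([-0.39,  0.69,  2.62])]
15 [array([-0.23,  0.94,  2.47]), array([-0.25,  0.84,  2.5 ]), array([-0.27,  0.74,  2.53])]
10 [array([-0.15,  1.  ,  2.42]), array([-0.16,  0.89,  2.44]), array([-0.17,  0.79,  2.46])]
5 [array([-0.07,  1.06,  2.38]), array([-0.08,  0.95,  2.39]), array([-0.08,  0.85,  2.4 ])]
0 [array([0.  , 1.12, 2.35]), array([-0.  ,  1.01,  2.35]), array([0.  , 0.91, 2.35])]
```

The model is exact. Tilts of 15° or less are feasible, but the tube pitch in the grip then needs levelling first. I'll press its head gently on free table with the tool vertical, so it swivels back level. Checking free space and the required motion.

```bash
python3 - <<'E'
from h import *
np.set_printoptions(precision=1,suppress=True)
for uv in((253,298),(305,300),(150,250),(150,312),(324,273),(315,245),(160,190)):print(uv,pix2w('top',uv,0))
for w in((400,260,0),(472,300,0)):print(w,proj('top',w))
T=toolR(Rz(30))
p,R,o=now();print(p);print(delta(T,[400,260,146]))
E
```

```text
(253, 298) [332.9 194.1   0. ]
(305, 300) [328.9  67.1   0. ]
(150, 250) [446.7 447.9   0. ]
(150, 312) [298.  440.6   0. ]
(324, 273) [394.8  21.1   0. ]
(315, 245) [463.4  44.3   0. ]
(160, 190) [594.8 430.7   0. ]
(400, 260, 0) [226.7 270. ]
(472, 300, 0) [211.3 240.3]
[685.9 192.9 146.6]
(array([-4.8, 24.4, 46.6]), array([-285.9,   67.1,   -0.6]))
```

>>> carry_out(
  targets=[
    [[0,1,2],[-10,2,10],5],
    [[0,3,6],[-30,6,20],5],
    [[-1,5,10],[-55,13,30],5],
    [[-1.5,7.5,14],[-82,20,30],5],
    [[-2,10,19],[-110,27,30],5],
    [[-2.5,12.5,24],[-140,34,30],5],
    [[-3,15,29],[-170,41,30],5],
    [[-3.5,17.5,34],[-200,48,30],5],
    [[-4,20.5,39],[-230,55,30],5],
    [[-4.5,23,44],[-260,61,30],5],
  ],
)

```text
t: 14.5
ee_pos: [424.9, 254.2, 177.1]
orientation: [3.05, 0.75, 0.036]
ft_force: [0.1, 0.3, -0.8]
width: 21.2
```

```bash
python3 - <<'E'
from h import *
np.set_printoptions(precision=1,suppress=True)
p,R,o=now();print(p,o['t'],o['width'],o['qpos']);print(delta(toolR(Rz(30)),[400,260,90]))
E
```

```text
[424.9 254.2 177.1] 14.5 21.242893700773806 [ 0.5  0.2  1.9 -0.   1.   1.6]
(array([-0.3,  1.3,  2.4]), array([-24.9,   5.8, -87.1]))
```

>>> carry_out(
  targets=[
    [[-0.3,1.3,2.4],[-15,4,-20],5],
    [[-0.3,1.3,2.4],[-25,6,-45],5],
    [[-0.3,1.3,2.4],[-25,6,-75],5],
    [[-0.3,1.3,2.4],[-25,6,-105],5],
    [[-0.3,1.3,2.4],[-25,6,-125],5],
    [[-0.3,1.3,2.4],[-25,6,-135],5],
    [[-0.3,1.3,2.4],[-25,6,-135],5],
    [[-0.3,1.3,2.4],[-25,6,-135],5],
  ],
)

```text
t: 15.17
ee_pos: [401.3, 260.0, 41.9]
orientation: [3.036, 0.807, 0.002]
ft_force: [0.4, 0.2, -1.3]
width: 21.6
```

```bash
sed -i "s/'scene':(150,300,160,320)/'scene':(130,330,150,430)/" look.py; python3 look.py 11
```

```text
15.1667 [401.3 260.   41.9] 21.619369348864872 [ 0.4  0.2 -1.3]
wrist telescope_mid 0.56 seat [-214.   -70.7   41.9] tool [  9.3   2.1 -40. ]
wrist telescope_head 0.56 seat [-188.5  -35.7    7.8] tool [52.6  0.2 -5.9]
scene telescope_mid 0.16 seat [   9.6 -230.1  -37.6] tool [ 24.3 276.2  39.6]
scene telescope_head 0.77 seat [-189.1  -32.7    8.2] tool [54.6 -2.2 -6.3]
scene seat 0.75 seat [0.4 1.6 0.7] tool [199.6 124.4   1.5]
scene seat_head 0.91 seat [55.2  0.8  0.6] tool [233.2 167.7   1.6]
top telescope_head 0.57 seat [-189.   -30.8   11.2] tool [56.1 -3.3 -9.3]
top seat 0.81 seat [-1.   1.4 -0.6] tool [198.6 123.5   2.7]
top seat_head 0.92 seat [54.7 -2.3 -2.9] tool [230.5 169.4   5.1]
```

View pics/s11z.png

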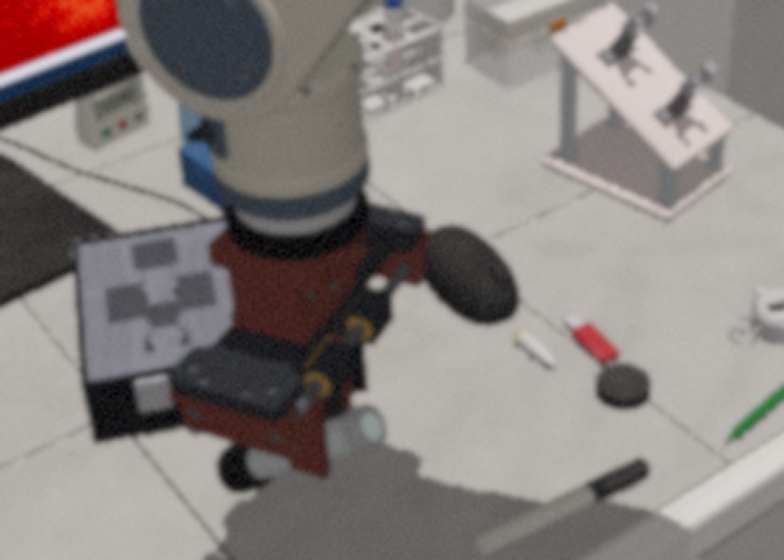

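View pics/w11z.png

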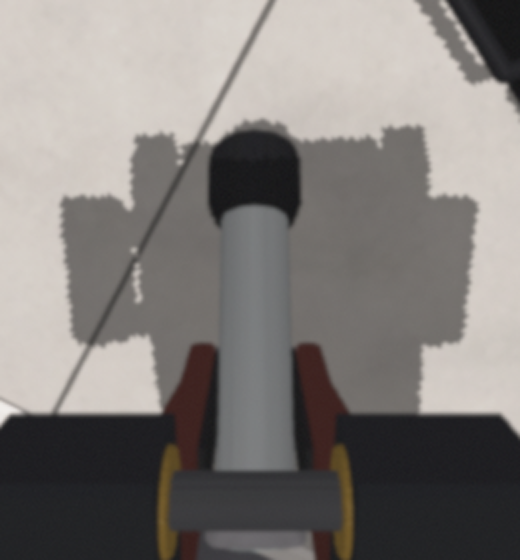

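The head hangs low at about (238,467) in the zoomed scene, over empty table. Lowering it onto the table gently.

>>> carry_out(
  targets=[
    [[0,0,0],[0,0,-8],5],
    [[0,0,0],[0,0,-16],5],
    [[0,0,0],[0,0,-22],5],
    [[0,0,0],[0,0,-26],5],
    [[0,0,0],[0,0,-30],5],
    [[0,0,0],[0,0,-34],5],
    [[0,0,0],[0,0,-38],5],
  ],
)

```text
t: 16.5
ee_pos: [398.8, 258.6, 3.1]
orientation: [3.035, 0.807, -0.005]
ft_force: [-5.8, -4.3, 8.0]
width: 21.2
```

>>> carry_out(
  targets=[
    [[0,0,0],[0,0,-3],5],
    [[0,0,0],[0,0,-6],5],
    [[0,0,0],[0,0,-9],5],
    [[0,0,0],[0,0,-12],5],
  ],
)

```text
t: 16.83
ee_pos: [399.8, 259.2, -8.7]
orientation: [3.035, 0.807, -0.001]
ft_force: [-2.7, -1.9, 5.3]
width: 21.2
```

```bash
python3 look.py 12
```

```text
16.8333 [399.8 259.2  -8.7] 21.15305557769023 [-2.7 -1.9  5.3]
wrist telescope_mid 0.56 seat [-213.2  -76.    -2.8] tool [  7.3   6.  -45.9]
wrist telescope_head 0.56 seat [-185.9  -29.8  -25. ] tool [ 60.4  -1.5 -23.8]
scene telescope_mid 0.65 seat [-214.8  -67.5   -2.3] tool [ 13.   -0.6 -46.4]
scene telescope_head 0.84 seat [-185.3  -27.3  -24.5] tool [ 62.8  -2.6 -24.3]
scene seat 0.7 seat [-3.8 -2.3 -0.3] tool [195.5 123.6 -48.6]
scene seat_head 0.73 seat [52.3  2.1  0.7] tool [234.  164.7 -49.6]
top telescope_head 0.55 seat [-184.9  -29.1  -21.5] tool [ 61.7  -1.1 -27.2]
top seat 0.68 seat [-2.3  1.1  0.1] tool [199.2 122.7 -49. ]
top seat_head 0.66 seat [54.9  1.4  1.6] tool [235.1 167.3 -50.5]
```

View pics/s12z.png

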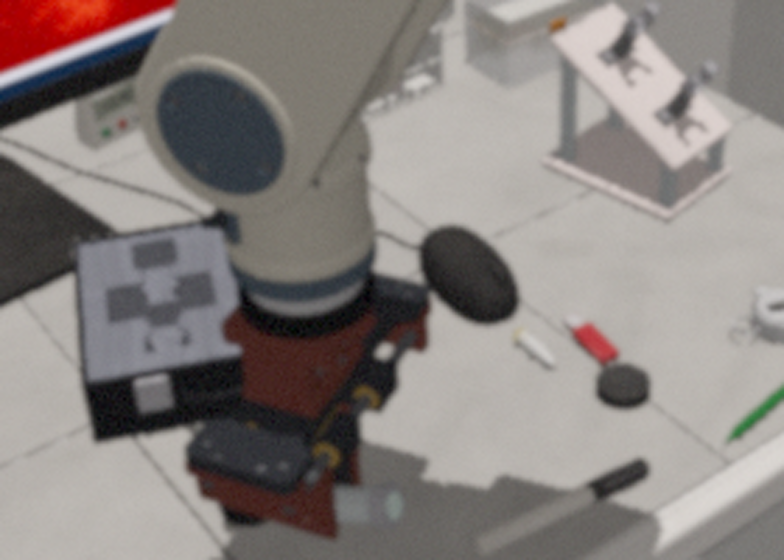

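View pics/w12z.png

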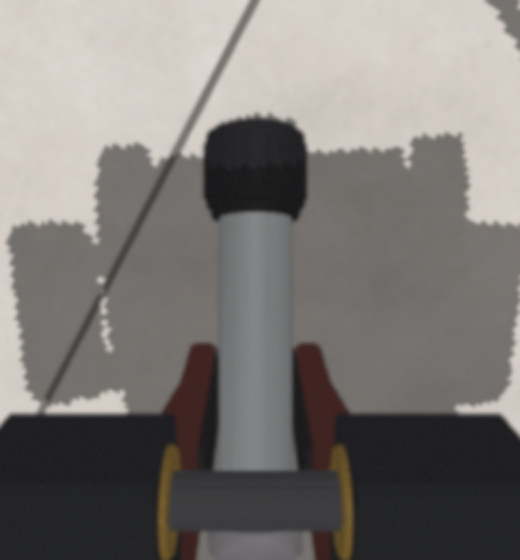

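It works: the pitch is now about 24° and the force about 6 N. I'll continue another 14 mm; the tips should still be well clear of the table.

>>> carry_out(
  targets=[
    [[0,0,0],[0,0,-3],5],
    [[0,0,0],[0,0,-6],5],
    [[0,0,0],[0,0,-9],5],
    [[0,0,0],[0,0,-12],5],
    [[0,0,0],[0,0,-14],5],
  ],
)

```text
t: 18.0
ee_pos: [400.8, 259.7, -22.9]
orientation: [3.036, 0.808, 0.001]
ft_force: [-2.7, -1.1, 4.2]
width: 21.4
```

```bash
python3 look.py 13
```

```text
18.0 [400.8 259.7 -22.9] 21.409238937565714 [-2.7 -1.1  4.2]
wrist telescope_mid 0.62 seat [-215.6  -74.6  -18.3] tool [  5.8   3.3 -44.6]
scene telescope_mid 0.75 seat [-212.9  -70.1  -13.3] tool [ 11.    2.6 -49.6]
scene seat 0.71 seat [-1.7 -0.4 -0.1] tool [197.3 124.2 -62.6]
scene seat_head 0.97 seat [54.1  0.2 -1.5] tool [232.7 167.4 -61.1]
top telescope_mid 0.72 seat [ 101.3 -418.7  -40. ] tool [-65.3 465.6 -22.7]
top telescope_head 0.55 seat [-181.3  -26.4  -20.9] tool [ 65.    0.  -41.9]
top seat 0.61 seat [0.8 0.9 0. ] tool [199.9 125.3 -62.7]
top seat_head 0.66 seat [55.1 -0.8 -1.8] tool [232.4 168.8 -60.9]
```

View pics/s13z.png

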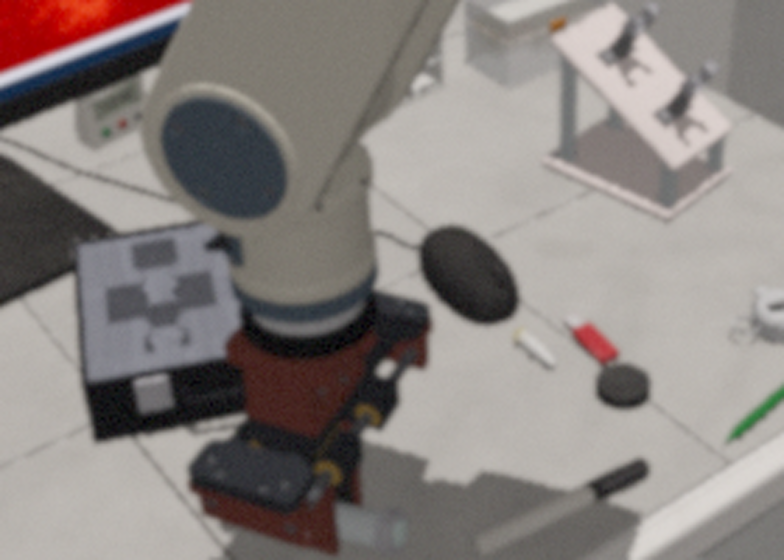

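Level to about 8–10° now, gripped at about x = -10 mm on the tube. Lifting, then carrying to above the seat with the tool vertical.

```bash
python3 - <<'E'
from h import *
np.set_printoptions(precision=1,suppress=True)
T=toolR(Rz(-22));S=np.array([635.2,250.,40])
pt=S+[0,0,75]-T@np.array([10,0,-47.5]);print(pt,delta(T,pt))
E
```

```text
[625.9 253.7  67.5] (array([  0. ,   0.1, -51.8]), array([224.8,  -6.2,  89.8]))
```

>>> carry_out(
  targets=[
    [[0,0,0],[0,0,20],5],
    [[0,0,-2],[0,0,50],5],
    [[0,0,-6],[5,0,80],5],
    [[0,0,-11],[20,0,100],5],
    [[0,0,-16],[42,-1,105],5],
    [[0,0,-21],[66,-2,105],5],
    [[0,0,-26],[92,-3,105],5],
    [[0,0,-31],[118,-4,105],5],
    [[0,0,-36],[144,-4,105],5],
    [[0,0,-41],[170,-5,105],5],
  ],
)

```text
t: 19.58
ee_pos: [572.3, 254.8, 82.5]
orientation: [3.125, -0.314, 0.002]
ft_force: [0.0, -0.1, -1.8]
width: 21.0
```

```bash
python3 - <<'E'
from h import *
np.set_printoptions(precision=1,suppress=True)
T=toolR(Rz(-22));S=np.array([635.2,250.,40])
pt=S+[0,0,75]-T@np.array([10,0,-47.5]);print(pt,delta(T,pt),now()[2]['t'])
E
```

```text
[625.9 253.7  67.5] (array([  0. ,   0.1, -10.5]), array([ 53.7,  -1.1, -15. ])) 19.5833
```

>>> carry_out(
  targets=[
    [[0,0,-4],[20,0,-3],5],
    [[0,0,-8],[40,-1,-8],5],
    [[0,0,-10.5],[53.5,-1,-13],5],
    [[0,0,-10.5],[53.5,-1,-15],5],
    [[0,0,-10.5],[53.5,-1,-15],5],
    [[0,0,-10.5],[53.5,-1,-15],5],
  ],
)

```text
t: 20.08
ee_pos: [623.2, 253.6, 67.0]
orientation: [3.084, -0.589, -0.001]
ft_force: [0.6, 0.0, -0.8]
width: 20.9
```

```bash
python3 look.py 14;python3 - <<'E'
from h import *
p,R,o=now();print(np.degrees(np.arctan2(R[1,0],R[0,0])),np.degrees(np.arcsin(R[2,0])),o['qpos'][5])
E
```

```text
20.0833 [623.2 253.6  67. ] 20.907725897409897 [ 0.6  0.  -0.8]
wrist telescope_mid 0.87 seat [-3.9 -4.  73.3] tool [  8.8   3.1 -46.2]
wrist telescope_head 0.91 seat [51.9 -2.  63.1] tool [ 64.6   1.1 -36.1]
wrist seat_head 0.66 seat [ -84.8 -295.8  -35.9] tool [-71.8 294.8  63.4]
scene telescope_mid 0.66 seat [-0.4 -0.3 74.4] tool [ 12.3  -0.6 -47.4]
scene telescope_head 0.75 seat [50.  -3.6 65. ] tool [ 62.7   2.7 -38. ]
scene seat 0.83 seat [-1.4  2.7 -0.4] tool [11.3 -3.7 27.4]
scene seat_head 0.62 seat [53.6 -3.2  0.8] tool [66.3  2.2 26.2]
top telescope_head 0.7 seat [47.1  4.2 67. ] tool [ 59.8  -5.1 -40. ]
top seat 0.65 seat [-0.5  1.8  1.8] tool [12.2 -2.8 25.2]
top seat_head 0.68 seat [53.9  0.3 -1.2] tool [66.6 -1.3 28.2]
-21.712749530858556 0.06088634500252779 2.319606587106501
```

View pics/s14z.png

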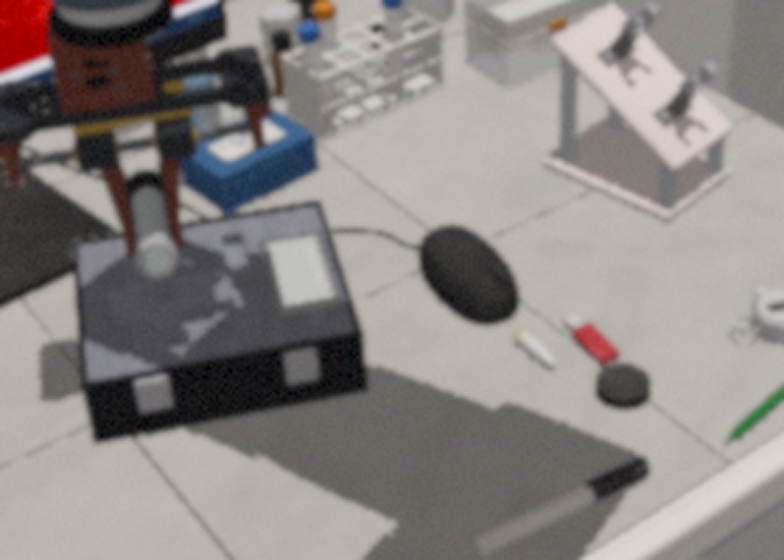

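View pics/w14z.png

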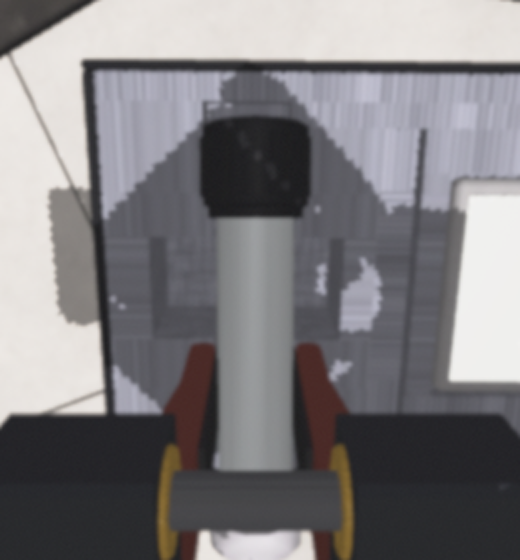

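The wrist view shows the cutout directly under the tube: the finger recess spans columns 150–342, the head pocket's far edge is at row 103, and the tube/head centre is at column 255. So the tube is about 4 mm to the right of the cutout's mid-line. Working it out.

```bash
python3 - <<'E'
from h import *
np.set_printoptions(precision=1,suppress=True)
S=np.array([635.4,249.8,40]);G=Rz(-21.6)
P=lambda u,v,z=50:G.T@(pix2w('wrist',(190+u/2,60+v/2),z)-S)
for n,u,v in(('pocket far L',203,103),('rec far L',150,237),('rec far R',342,237),('rec near L',150,337),('rec near R',342,337),('case left top',88,66),('case left low',108,400)):print(n,P(u,v))
p,R,o=now();d=np.array([54,0,9.5]);d/=np.linalg.norm(d)
mid=np.array([10,0,-47.3])
print('tube mid seat',G.T@(p+R@mid-S))
for n,x,r in(('head top front',67,15),('shoulder',41,15),('tube/shoulder top',41,11)):
  q=mid+d*x+np.array([d[2],0,-d[0]])*r
  print(n,(proj('wrist',p+R@q)-[190,60])*2)
E
```

```text
pocket far L [70.9 16.7 10. ]
rec far L [21.4 38.7 10. ]
rec far R [ 21.2 -36.   10. ]
rec near L [-20.1  40.8  10. ]
rec near R [-20.3 -37.6  10. ]
case left top [83.7 57.7 10. ]
case left low [-48.4  60.1  10. ]
tube mid seat [-1.7 -0.3 74.9]
head top front [247.9 108.5]
shoulder [248.1 212.6]
tube/shoulder top [248.3 213. ]
```

>>> carry_out(
  targets=[
    [[0,0,-0.8],[2.5,1,-8],5],
    [[0,0,-0.8],[5,1.8,-18],5],
    [[0,0,-0.8],[5,1.8,-28],5],
    [[0,0,-0.8],[5,1.8,-35],5],
    [[0,0,-0.8],[5,1.8,-38],5],
    [[0,0,-0.8],[5,1.8,-38],5],
  ],
)

```text
t: 21.33
ee_pos: [628.3, 255.2, 27.8]
orientation: [3.079, -0.613, -0.002]
ft_force: [-0.7, -0.2, -1.6]
width: 21.2
```

```bash
python3 look.py 15
```

```text
21.3333 [628.3 255.2  27.8] 21.24908743082531 [-0.7 -0.2 -1.6]
wrist telescope_mid 0.7 seat [ 2.6 -1.3 38.5] tool [ 11.1   3.7 -50.7]
wrist telescope_head 0.8 seat [54.4  1.8 26.2] tool [ 62.9  -0.3 -38.5]
scene telescope_mid 0.64 seat [-0.1  1.2 38.1] tool [  8.4   1.2 -50.3]
scene telescope_head 0.69 seat [54.8  3.3 25.5] tool [ 63.3  -1.7 -37.7]
scene seat 0.7 seat [-0.3  1.7  2.9] tool [  8.3   0.6 -15. ]
scene seat_head 0.68 seat [52.   0.1  2.3] tool [ 60.6   1.4 -14.5]
top telescope_mid 0.55 seat [ 127.1 -406.6  101.3] tool [ 142.   407.1 -112.6]
top telescope_head 0.5 seat [53.7  5.3 29.7] tool [ 62.2  -3.7 -42. ]
top seat 0.66 seat [ 0.9  1.2 -0.3] tool [  9.4   1.1 -11.9]
top seat_head 0.76 seat [55.   3.6 -1.3] tool [ 63.5  -2.1 -11. ]
```

View pics/w15z.png

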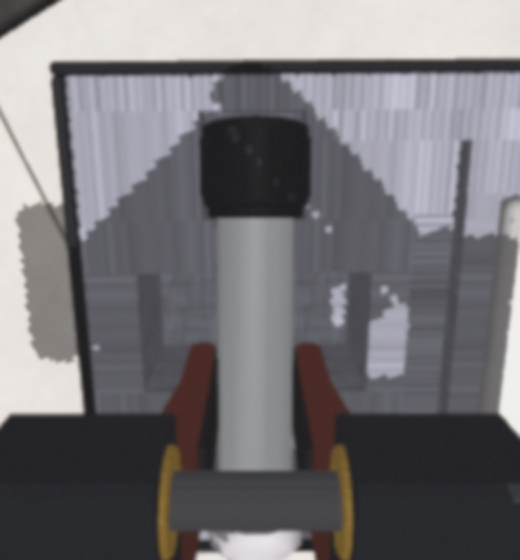

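View pics/s15z.png

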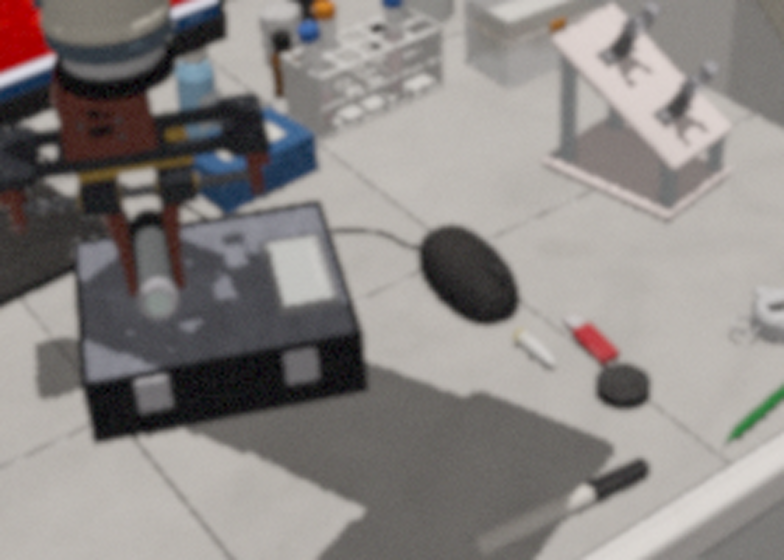

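The tube (column 255) and recess (centre about 253) now line up, and the head sits over its pocket. Lowering onto the nibs.

>>> carry_out(
  targets=[
    [[0,0,0],[0.2,0.5,-4],5],
    [[0,0,0],[0.2,0.5,-8],5],
    [[0,0,0],[0.2,0.5,-12],5],
    [[0,0,0],[0.2,0.5,-15],5],
  ],
)

```text
t: 22.42
ee_pos: [629.3, 256.0, 13.7]
orientation: [3.08, -0.613, 0.0]
ft_force: [-0.5, 0.1, -0.3]
width: 21.3
```

>>> carry_out(
  targets=[
    [[0,0,0],[0,0,-2],5],
    [[0,0,0],[0,0,-4],5],
    [[0,0,0],[0,0,-6],5],
  ],
)

```text
t: 22.67
ee_pos: [629.8, 256.0, 8.7]
orientation: [3.08, -0.613, 0.002]
ft_force: [-0.9, -1.2, 3.3]
width: 21.1
```

```bash
python3 look.py 16
```

```text
22.6667 [629.8 256.    8.7] 21.144504361451517 [-0.9 -1.2  3.3]
wrist telescope_mid 0.72 seat [ 2.8 -4.6 16.2] tool [ 10.5   8.1 -47.5]
wrist telescope_head 0.89 seat [50.4 -0.2  7.1] tool [ 58.    3.  -38.3]
scene telescope_mid 0.55 seat [ 0.7  5.3 15.9] tool [  8.3  -1.7 -47.3]
scene telescope_head 0.72 seat [50.6 -1.1  6.9] tool [ 58.2   3.8 -38.1]
scene seat 0.88 seat [-1.7  0.3  2.1] tool [  5.9   3.3 -33.4]
scene seat_head 0.79 seat [54.2 -0.3  2.3] tool [ 61.8   3.  -33.5]
top telescope_mid 0.41 seat [ 1.2  7.3 10.7] tool [  8.7  -3.7 -42. ]
top telescope_head 0.52 seat [55.2  5.1  9.4] tool [ 62.7  -2.4 -40.6]
top seat 0.92 seat [-0.3 -1.4 -0.4] tool [  7.3   5.  -30.9]
top seat_head 0.65 seat [55.2  0.8 -1.2] tool [ 62.8   2.  -30.1]
```

View pics/w16z.png

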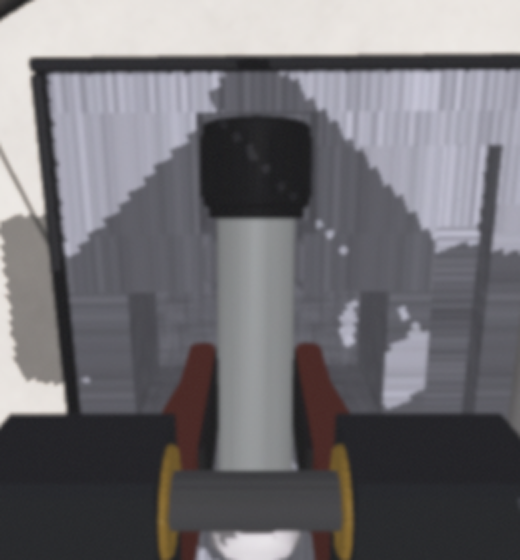

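Head in its pocket, front nibs just touched (about 4 N). I'll press straight on with this grip and watch the force.

>>> carry_out(
  targets=[
    [[0,0,0],[0,0,-2],5],
    [[0,0,0],[0,0,-4],5],
    [[0,0,0],[0,0,-6],5],
    [[0,0,0],[0,0,-8],5],
  ],
)

```text
t: 23.75
ee_pos: [629.2, 256.0, 0.7]
orientation: [3.08, -0.613, 0.0]
ft_force: [-4.9, -3.7, 9.9]
width: 21.8
```

>>> carry_out(
  targets=[
    [[0,0,0],[0,0,-1.5],5],
    [[0,0,0],[0,0,-3],5],
    [[0,0,0],[0,0,-4.5],5],
    [[0,0,0],[0,0,-6],5],
  ],
)

```text
t: 24.08
ee_pos: [628.7, 256.1, -5.3]
orientation: [3.08, -0.612, -0.001]
ft_force: [-3.8, -3.0, 6.7]
width: 21.5
```

```bash
python3 look.py 17
```

```text
24.0833 [628.7 256.1  -5.3] 21.498921956086512 [-3.8 -3.   6.7]
wrist telescope_mid 0.6 seat [-1.6 -2.6  1.2] tool [  7.    5.9 -46.5]
wrist telescope_head 0.96 seat [57.5  0.3 -4.4] tool [ 66.1   2.1 -40.9]
scene telescope_mid 0.93 seat [2.1 1.2 5.5] tool [ 10.7   2.1 -50.8]
scene telescope_head 0.7 seat [53.8 -0.1 -4.1] tool [ 62.3   2.6 -41.2]
scene seat 0.74 seat [-2.3 -1.9 -0.9] tool [  6.3   5.2 -44.3]
scene seat_head 0.63 seat [-1.   1.8  0.1] tool [  7.5   1.5 -45.4]
top telescope_head 0.67 seat [53.7  6.  -1. ] tool [ 62.2  -3.5 -44.3]
top seat 0.56 seat [ 0.5  1.5 -0.2] tool [  9.1   1.8 -45.1]
top seat_head 0.56 seat [54.8  0.6 -0.9] tool [ 63.3   1.9 -44.4]
```

View pics/w17z.png

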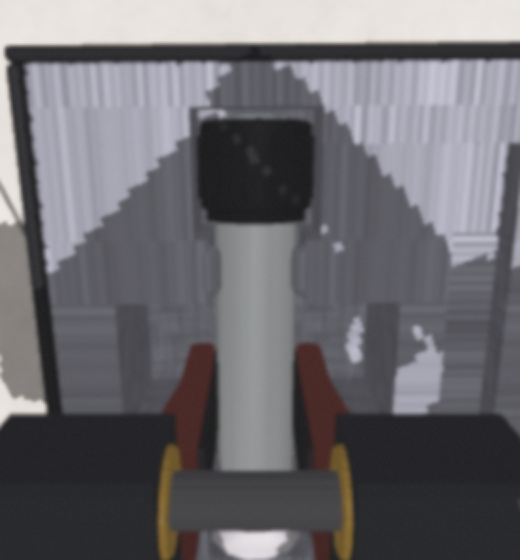

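View pics/s17z.png

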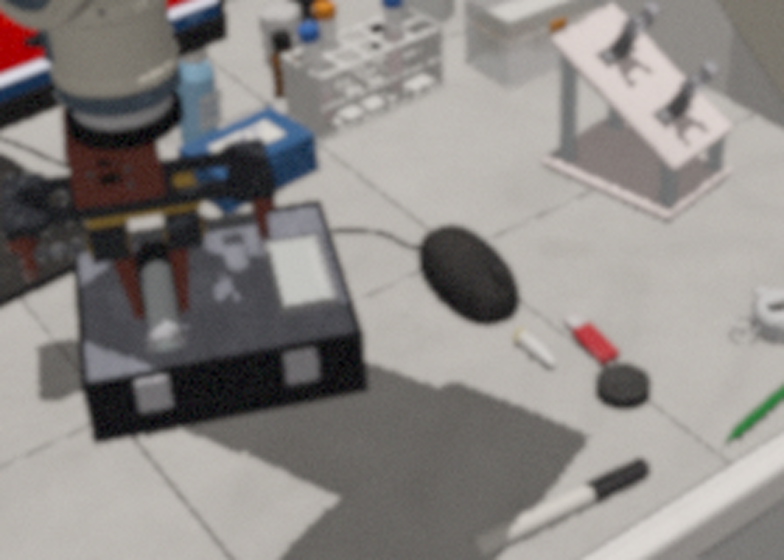

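The head is in its pocket and the front nibs (213,265) and (300,265) are passed. The collar end is still a little high, so pressing a bit more.

>>> carry_out(
  targets=[
    [[0,0,0],[0,0,-1.5],5],
    [[0,0,0],[0,0,-3],5],
    [[0,0,0],[0,0,-4],5],
  ],
)

```text
t: 25.08
ee_pos: [629.1, 256.3, -8.7]
orientation: [3.08, -0.613, -0.0]
ft_force: [-8.9, -4.3, 19.9]
width: 21.1
```

>>> carry_out(
  targets=[
    [[0,0,0],[0,0,-1.5],5],
    [[0,0,0],[0,0,-3],5],
  ],
)

```text
t: 25.25
ee_pos: [629.5, 256.2, -9.3]
orientation: [3.08, -0.613, 0.001]
ft_force: [-13.8, -7.5, 34.3]
width: 21.1
```

```bash
python3 look.py 18
```

```text
25.25 [629.5 256.2  -9.3] 21.088283333753367 [-13.8  -7.5  34.3]
wrist telescope_mid 0.97 seat [ 0.8 -0.1  1.8] tool [  8.7   3.8 -51.1]
wrist telescope_head 0.58 seat [51.9 -2.4  0.4] tool [ 59.8   5.3 -49.7]
scene telescope_mid 0.83 seat [1.8 2.7 2.5] tool [  9.7   1.  -51.8]
scene telescope_head 0.83 seat [52.6  0.1 -2.8] tool [ 60.5   2.8 -46.4]
scene seat 0.84 seat [-2.   0.1 -0.1] tool [  5.9   3.7 -49.2]
scene seat_head 0.73 seat [56.2 -2.5  2.4] tool [ 64.1   5.3 -51.7]
top telescope_mid 0.29 seat [ 102.2 -421.5   86.4] tool [ 116.8  423.6 -135.2]
top telescope_head 0.61 seat [53.9  4.2  0.9] tool [ 61.7  -1.3 -50.2]
top seat 0.83 seat [-0.1  0.2  1.1] tool [  7.7   3.5 -50.4]
top seat_head 0.93 seat [54.1  2.1  0.6] tool [ 61.9   0.8 -49.9]
```

View pics/w18z.png

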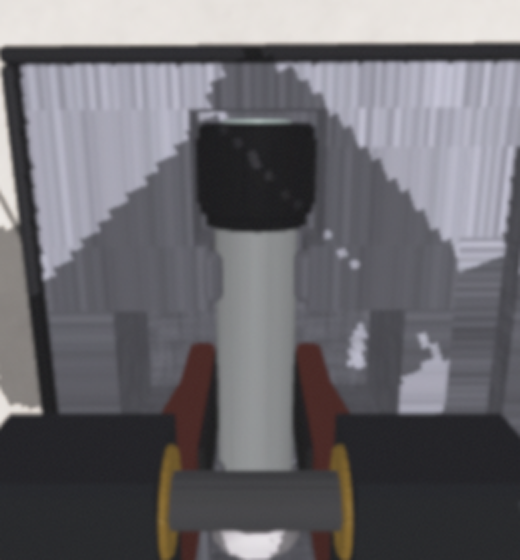

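The force rose to 34 N with no more travel, so it is on a hard stop. The tube looks level (mid about +2, head about 0 relative to seat). I'll relieve the pressure, open a little within the recess, and look.

>>> carry_out(
  targets=[
    [[0,0,0],[0,0,2],5],
    [[0,0,0],[0,0,2.8],5],
    [[0,0,0],[0,0,2.8],24],
    [[0,0,0],[0,0,2.8],30],
    [[0,0,0],[0,0,2.8],38],
    [[0,0,0],[0,0,2.8],38],
    [[0,0,0],[0,0,2.8],38],
    [[0,0,0],[0,0,2.8],38],
  ],
)

```text
t: 26.67
ee_pos: [629.7, 256.2, -9.8]
orientation: [3.081, -0.613, 0.002]
ft_force: [0.2, 0.5, 0.4]
width: 38.1
```

>>> carry_out(
  targets=[
    [[0,0,0],[0,0,6],38],
    [[0,0,0],[0,0,16],38],
    [[0,0,0],[0,0,30],38],
    [[0,0,0],[0,0,45],38],
    [[0,0,0],[0,0,60],38],
    [[0,0,0],[-20,8,70],38],
    [[0,0,0],[-40,16,80],38],
    [[0,0,0],[-40,16,80],38],
  ],
)

```text
t: 27.33
ee_pos: [588.3, 273.6, 74.0]
orientation: [-3.08, 0.611, -0.004]
ft_force: [0.4, 0.9, 0.1]
width: 38.1
```

```bash
python3 look.py 19
```

```text
27.3333 [588.3 273.6  74. ] 38.11396724734807 [0.4 0.9 0.1]
wrist telescope_head 0.92 seat [58.6  1.6 -6.3] tool [111.2   1.6  40.6]
wrist seat_head 0.54 seat [ 6.7 -0.5  0.3] tool [59.3  4.5 33.9]
scene telescope_mid 0.7 seat [2.7 5.4 1.1] tool [55.2 -1.3 33. ]
scene telescope_head 0.95 seat [52.7 -0.  -0.6] tool [105.3   3.3  34.9]
scene seat 0.69 seat [-1.4 -1.6 -1.5] tool [51.2  5.7 35.6]
scene seat_head 0.66 seat [56.1  1.3  0.8] tool [108.7   2.   33.5]
top telescope_mid 0.53 seat [ 0.7  6.3 -1.6] tool [53.2 -2.2 35.8]
top seat 0.93 seat [ 3.7  1.1 -1.6] tool [56.2  2.9 35.8]
top seat_head 0.63 seat [52.2  1.7 -4.1] tool [104.8   1.7  38.3]
```

View pics/w19.png

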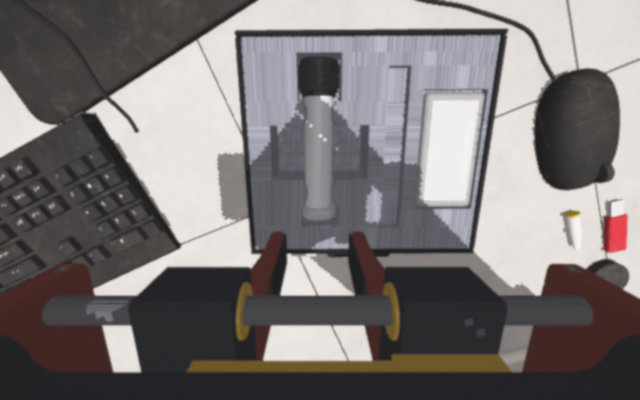

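View pics/s19z.png

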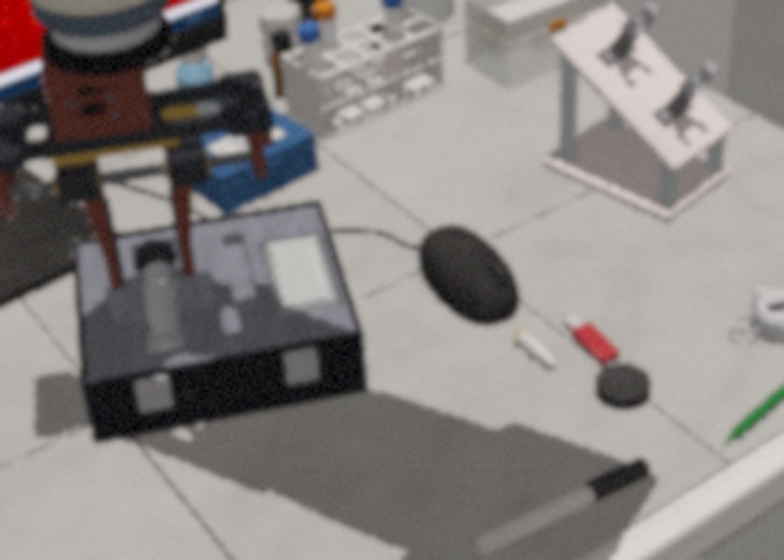

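```bash
python3 - <<'E'
from h import *
np.set_printoptions(precision=1,suppress=True)
im=cv2.imread('pics/w19.png')[40:240,240:400]
cv2.imwrite('pics/w19y.png',cv2.resize(im,None,fx=3,fy=3,interpolation=cv2.INTER_CUBIC))
S=np.array([635.4,249.8,40]);G=Rz(-22.3)
S=S+G@np.array([.3,1.2,0])
f=lambda x,y,z:(proj('wrist',S+G@np.array([x,y,z]))-[240,40])*3
for z in(0,7,14):
  print(z,'collar end',f(-56,0,z),'sides',f(-51,14,z)[0]-f(-51,-14,z)[0],'tube w at -40',f(-40,11,z)[0]-f(-40,-11,z)[0],'shoulder',f(41,0,z),'front',f(67,0,z),'-46',f(-46,0,z))
print('pocket',f(71,0,10),f(38,0,10),f(-60,0,10),f(-43,0,10))
E
```

```text
0 collar end [233.3 538. ] sides -98.55247013164285 tube w at -40 -78.40030886855533 shoulder [231.8 177.3] front [231.3  65.2] -46 [233.2 504.4]
7 collar end [233.3 546.1] sides -101.37435531289964 tube w at -40 -80.67399443083116 shoulder [231.8 174.9] front [231.3  59.1] -46 [233.2 511.7]
14 collar end [233.4 554.8] sides -104.36260396114125 tube w at -40 -83.08349702591823 shoulder [231.8 172.4] front [231.3  52.5] -46 [233.3 519.5]
pocket [231.2  37.5] [231.8 186.9] [233.4 563.5] [233.2 504.4]
```

View pics/w19y.png

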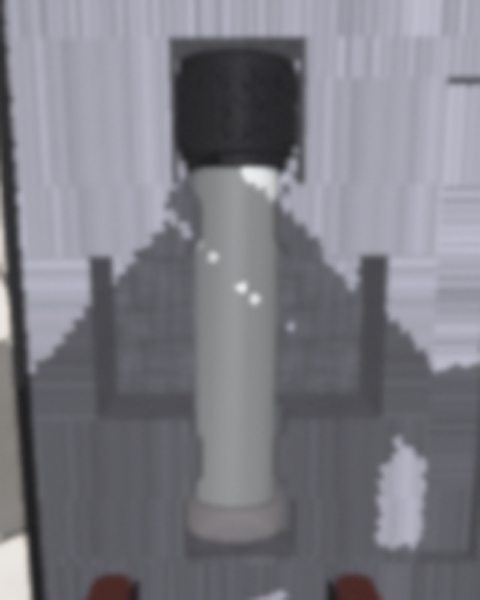

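The zoomed view shows it level: the head is in the wide pocket (columns 175–300), the front nibs near (200,210) and the rear ones near (200,455)/(275,455) overlap the tube, and the collar end is at row 542 (538 predicted for home). I'll confirm with one gentle press of the closed fingers on the rear part of the tube.

```bash
python3 - <<'E'
from h import *
np.set_printoptions(precision=1,suppress=True)
G=Rz(-22.3);S=np.array([635.4,249.8,40])+G@np.array([.3,1.2,0])
t=S+G@np.array([-22,0,0]);print(delta(now()[1],[t[0],t[1],36]))
E
```

```text
(array([0., 0., 0.]), array([ 26.1, -12.9, -34.3]))
```

>>> carry_out(
  targets=[
    [[0,0,0],[9,-4,0],0],
    [[0,0,0],[18,-9,0],0],
    [[0,0,0],[26,-13,0],0],
    [[0,0,0],[26,-13,0],0],
    [[0,0,0],[26,-13,-10],0],
    [[0,0,0],[26,-13,-20],0],
    [[0,0,0],[26,-13,-30],0],
    [[0,0,0],[26,-13,-38],0],
    [[0,0,0],[26,-13,-42],0],
    [[0,0,0],[26,-13,-45],0],
  ],
)

```text
t: 28.92
ee_pos: [614.8, 259.0, 24.0]
orientation: [3.08, -0.612, -0.001]
ft_force: [-0.2, -0.8, -0.3]
width: 0.3
```

>>> carry_out(
  targets=[
    [[0,0,0],[0,0,-2],0],
    [[0,0,0],[0,0,-4],0],
    [[0,0,0],[0,0,-6],0],
  ],
)

```text
t: 29.17
ee_pos: [616.0, 259.3, 19.6]
orientation: [3.081, -0.613, 0.003]
ft_force: [0.3, -0.7, 0.3]
width: 0.5
```

>>> carry_out(
  targets=[
    [[0,0,0],[0,0,-1.5],0],
    [[0,0,0],[0,0,-3],0],
    [[0,0,0],[0,0,-4],0],
  ],
)

```text
t: 29.42
ee_pos: [615.8, 259.2, 15.5]
orientation: [3.081, -0.613, 0.002]
ft_force: [0.3, 0.5, -0.1]
width: 0.6
```

>>> carry_out(
  targets=[
    [[0,0,0],[0,0,-1],0],
    [[0,0,0],[0,0,-2],0],
  ],
)

```text
t: 29.58
ee_pos: [615.8, 259.1, 13.5]
orientation: [3.081, -0.613, 0.002]
ft_force: [-1.4, -0.8, 5.8]
width: 0.7
```

>>> carry_out(
  targets=[
    [[0,0,0],[0,0,-0.7],0],
    [[0,0,0],[0,0,-1],0],
  ],
)

```text
t: 29.75
ee_pos: [615.9, 259.2, 13.4]
orientation: [3.081, -0.613, 0.002]
ft_force: [-3.4, -1.4, 9.2]
width: 0.7
```

>>> carry_out(
  targets=[
    [[0,0,0],[0,0,8],0],
    [[0,0,0],[0,0,25],0],
    [[0,0,0],[0,0,50],0],
    [[0,0,0],[-20,8,65],0],
    [[0,0,0],[-50,20,75],0],
    [[0,0,0],[-50,20,75],0],
  ],
)

```text
t: 30.25
ee_pos: [562.8, 280.7, 89.7]
orientation: [-3.081, 0.611, -0.001]
ft_force: [0.1, 0.4, -0.1]
width: 0.3
```

```bash
python3 look.py 20; python3 - <<'E'
from h import *
im=cv2.imread('pics/w20.png')[20:240,220:420]
cv2.imwrite('pics/w20y.png',cv2.resize(im,None,fx=2.7,fy=2.7,interpolation=cv2.INTER_CUBIC))
E
```

```text
30.25 [562.8 280.7  89.7] 0.34872641252826136 [ 0.1  0.4 -0.1]
wrist telescope_mid 0.7 seat [ 3.   1.3 -1.8] tool [81.8 -0.5 51.5]
wrist telescope_head 0.57 seat [57.3  2.3 -5.8] tool [136.1  -2.3  55.6]
wrist seat 0.86 seat [ 6.6 -2.2  1.7] tool [85.5  2.9 48.1]
scene telescope_mid 0.81 seat [ 1.9  2.4 -1. ] tool [80.7 -1.6 50.8]
scene telescope_head 0.56 seat [55.   0.3 -1. ] tool [133.9  -0.2  50.8]
scene seat 0.75 seat [-1.6  2.7 -0.5] tool [77.3 -1.8 50.3]
scene seat_head 0.84 seat [52.4 -0.4  1. ] tool [131.2   0.5  48.8]
top telescope_mid 0.83 seat [-1.4  5.2 -3.7] tool [77.4 -4.3 53.5]
top telescope_head 0.79 seat [51.9  2.9  0.8] tool [130.7  -2.8  49. ]
top seat 0.77 seat [-1.3 -0.  -1. ] tool [77.6  0.9 50.8]
top seat_head 0.94 seat [54.9  1.4 -0.5] tool [133.8  -1.3  50.3]
```

View pics/w20y.png

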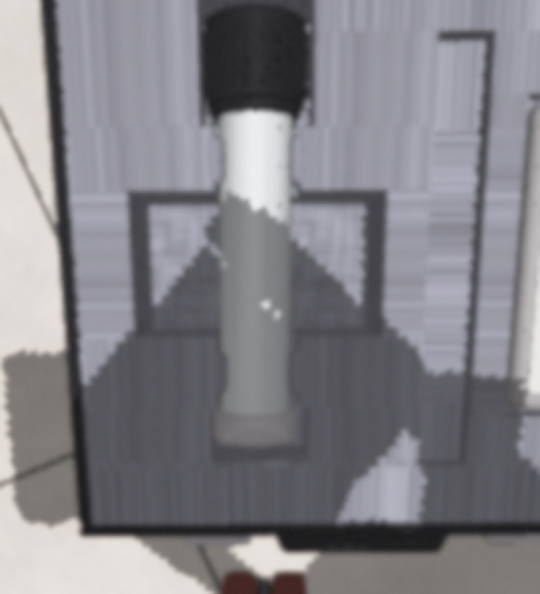

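The tube lies level in its cutout, with the head in the wide pocket, the collar in its own, and the nibs over the tube sides. The gripper is clear. Handing in.

```bash
python3 -c "
from h import *
print(order.close_job(), monitor.get_obs()['t'])"
```

```text
the job is handed in; nothing more can be done
the job is handed in; nothing more can be done
```

The telescope is pressed home in its foam cutout with the head in the wide pocket. I handed the job in at about 30 s of the 51 s allowed, and no verdict was reported.

**Getting there**
- **First grip missed:** the fingertips end about 37 mm short of the reported tool point. My first close caught nothing, so I went deeper and gripped again.
- **Swivel on the pull:** the tube came out of both clips but turned about 37° in the jaws and slid about 15 mm. Its middle and head were then about 65 mm and 33 mm out along the clip axis.
- **Joint limit:** laying it down tilted was out of range for joint 6. I levelled it by pressing the head lightly on clear table (about 10 N), then carried it over with the tool vertical.
- **Pressing in:** the wrist force reached about 37 N at the bottom stop. The limit is 60 N on the case.

**Last checks**
- **Wrist view:** the tube lies level, the head is in the wide pocket and the collar in its own, and the nibs overlap the tube's sides.
- **Final press:** closed fingers on the tube near the collar met firm contact with no further travel. This fits the tube being fully down.
- **Position estimates:** the networks put the middle within 1–4 mm of the seat in height and 1–5 mm across. Their 4 mm accuracy is no finer than the tolerances, and the top camera's 5 mm across disagreed with the close wrist view, which shows the tube centred.
- **Other things on the table:** I touched none of them, and they looked unmoved in the last scene picture I viewed, taken before the final press. I did not measure them.

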